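# Unload the coil wagon with the lifting rod and hang the coil in the slotted rack

### The arm

A 6-joint arm with a two-finger parallel gripper is mounted at the origin on the work surface. World frame = base frame: x ahead of the robot, y to its left, z up, the work surface at z = 0. Lengths are in m, angles in rad, forces in N, time in s.
With the tool pointing down it reaches from about 0.2 to 0.875 m from the base axis. Payload 3.4 kg.
Tool frame: the origin (TCP) lies at the very end of the fingers, on their centre line; the grasp point (between the pads) lies 19 mm behind it; z points along the fingers, y is the line along which they close (so a half turn about z gives the same grasp; the last joint's range is limited). The gripper opens to 94 mm and grips with 3 to 60 N. Pads are 16 mm wide; open, the fingers measure 119 mm over their backs; the gripper's body (75 mm by 177 mm) begins 78 mm behind the grasp point.
Start: joints at [1.161, 0.276, 1.505, -0, 1.361, -0.121], TCP at [0.164, 0.551, 0.205] pointing down, gripper open.
Joint ranges: [-2.89, 2.89], [-0.75, 2.08], [0.22, 2.7], [-1.18, 4.32], [0.11, 2.71], [-2.7, 2.7]. Speed limits (rad/s): [2.57, 2.57, 3.14, 3.14, 3.14, 3.14].

### API

Orientations are given as a unit quaternion [w, x, y, z].
In Python, from rig import telemetry, vision, order gives the robot as it stands. The module is installed in compiled form; this text tells all that it offers.
- The arm moves only by the tool send_rows, never from a script. Its argument "commands" is a list of rows, each a list of 7 numbers: the shift along the tool's x, y, z in mm, then the turn, a rotation vector about the tool's x, y, z in rad, then the closure, from 0 (fully open) to 1 (shut). A call has 1 to 5 rows; each row is the pose to reach, as a shift and turn from the pose commanded when the call began, along the tool's axes at that moment; what a row does not reach only later rows make up. A row lasts 1/12 s, in which the tool goes at most 41.7 mm and 7.16 degrees, less where a joint would pass 70% of its speed; a pose out of reach is approached as far as the arm can. A call with a gripper value outside its range is refused whole. The fingers move at their own pace and stop on an object; the grip force is fixed at half the most. Time passes only in rows, so rows that repeat a pose let the fingers close. It gives the time, the measured TCP pose, the force, the opening and the grip force at its end, in the units of the state.
- telemetry.read_state(): the state, without advancing time (a new reading comes with each control period).
- vision.snapshot(name): name is "side" or "top" or "wrist"; returns (picture, depth): 480x640x3 uint8, blue, green, red; 480x640 float32, m along the optical axis (not along the pixel's ray), 0 where there is no reading.
- vision.get_calibration(name): a dict with "fx", "fy", "cx", "cy" (pixels), "R" (3x3) and "t" (3): a world point X has camera coordinates R X + t; the wrist camera has in their place "tool_from_camera" (4x4, takes a point from camera to tool coordinates, whose origin is the TCP and whose axes are the flange's). Camera axes: x right, y down, z forward; pixel columns grow to the right and rows downward; lengths in m; the calibration is good to about 2 mm. A picture is of the moment at which its call begins: read the wrist's pose just before it. get_calibration takes no time and is no camera call.
- order.hand_in(): hands the job in; it is judged then, once.
The state is a dict: "time_s": time; "joints": joint angles; "joint_vel": joint speeds; "joint_torque": joint torques, N m; "position": TCP position; "ee_rot": TCP orientation; "force": force on the tool from outside, world axes, zero at the start; "ft_torque": the same for the moment, N m; "opening": finger opening in m; "grasp_force": force on a finger pad.
Only numpy, scipy, OpenCV 4.12 (cv2) and the standard library are available. Lean on these libraries where they do the work, as an engineer would, in place of code of your own. Each camera call takes 0.05 s, during which the arm holds its last target. There are 200 camera calls.

### The job

Pick up the lifting rod by its handle, thread it through the bore of the steel coil lying in the coil wagon, from the side without the sprung stop, and push on until the clamp ring on the rod presses the coil gently but definitely against the sprung stop (roughly 5 to 10 N, never more than 15 N). Then lift the coil on the rod, carry it over to the white slotted rack and lay the rod gently into the empty pair of slots, handle outside, with the coil hanging freely between the two cheeks, and let go. Do not touch the coil with the gripper and leave everything else where it is.

Things in the scene. Friction and masses are not known exactly. Their poses are not given: they have to be found in the camera images.
- rod: Lifting rod lying on the table: black block handle 50 x 16 x 24 mm (x, y, z) and a steel shaft 8 mm thick, round-ended, reaching 122 mm beyond the handle's front face. Origin under the handle's centre, on its underside; the axis runs 12 mm above it, +x from handle to tip. About 115 g (+-15 %), balancing 20 mm ahead of the handle's middle; grip the handle firmly (30 to 50 N) from above.
- rod_grip (a point): Point on the rod's axis at the handle's centre, 25 mm behind the handle's front face; axes as rod. A steel clamp ring (20 mm across, 8 mm long) is tight on the shaft (holds 40 N); its rear face lies 22 to 38 mm ahead of the handle's front face, differently each time and not measured: it must be felt.
- rod_tip (a point): Point on the rod's axis at the very tip of the shaft, 147 mm ahead of rod_grip.
- coil: The steel coil: a thick plain ring 50 mm in outer diameter, 36 mm long, with a 12 mm bore right through, 0.16 to 0.25 kg. Origin at its centre, about 69 mm above the table; the bore runs along its x axis, level. It lies loose in the wagon's V saddle, bore crosswise to the wagon, and can slide along its axis.
- wagon: Grey coil wagon, 184 x 60 mm, fixed on a 260 mm piece of track. Origin on the table under the saddle's middle; z up, y along the track, x crosswise towards the side with the sprung stop: the rod goes in along +x from the -x side. Saddle: two wooden boards sloping 40 degrees, 40 mm long in x; on the -x side nothing stands higher than they (60 mm). End walls, at y = +-89 mm, 54 mm high.
- stop: Sprung stop on the wagon's +x side: two steel posts 9 mm wide at y = +-18 mm, 72 mm high, the rod's end passes between them (27 mm gap). Origin at table height in the plane of their faces that meet the coil, 22 mm from the wagon's origin in x; axes as the wagon's. The coil starts 0 to 10 mm short of it. Yields 1 mm per 5 N along +x (6 mm at most), springs back.
- rack: White plastic rack, fixed: base 104 x 140 x 6 mm (x, y, z), two cheeks 6 mm thick, 132 mm wide, 85 mm high (lead-in lips to 92) at x = -45 and +45 mm, 84 mm clear between. Origin on the table under its centre, z up. In each cheek two slots open at the top, 12 mm wide, at y = +32 and -32 mm. One pair holds the spare coil, the other is empty (which varies).
- slot_a (a point): Middle of the pair of slots at the rack's y = +32 mm, at the height of the axis of a rod lying in it: 70 mm above the table, 4 mm above the flat slot floors; axes as the rack's. The rod is to lie along x, tip towards +x, the -x cheek between the handle's front and the clamp ring: handle's centre about 81 mm from here on the -x side.
- slot_b (a point): As slot_a, for the pair at the rack's y = -32 mm.
- spare: A second, like coil (50 mm across, 36 mm long) on its own plain pin 104 mm long, 8 mm thick, hanging in one pair of the rack's slots; origin at its centre, x along the pin. Leave it.
- weight: Dark steel plate weight 50 x 36 x 10 mm lying on the rack's base under the empty slots; origin at the centre of its underside. Leave it.
- ballast: Yellow ballast wagon, 180 x 64 x 64 mm, on the left; origin under its centre. Leave it.
- crane: Orange crane car, 200 x 64 mm, jib up to 130 mm high, on the right; origin under its centre. Leave it.
- pot: White ceramic mug-shaped pot with grey clip lid, 74 mm across, 76 mm high; origin under its centre. Leave it.
- driver: Screwdriver, 160 mm, lying near the robot. Leave it.
- ramp: Black rerailing ramp, 140 x 42 x 14 mm, lying near the robot; origin under its centre. Leave it.
There are look-alikes about, which are no part of the job. Leave any blue look-alike of the rack alone.

How it is judged:
On the way, in this order (a step that is already met when the one before it is completed fails the run):
1. the rod is through the bore (tip at least 15 mm beyond the coil's far face) and the coil is pressed against the sprung stop with more than 3 N for 0.3 s (x of rod_tip in the frame of stop above 0.015 m and distance between rod_tip and coil below 0.085 m and x of rod_grip in the frame of wagon below -0.05 m and contact force between coil and stop above 3 N), for 0.3 s.
2. the coil hangs on the rod, clear of the wagon (centre at least 105 mm above the table) (height (world z) of coil above 0.105 m and angle between the x axis of rod and the x axis of coil, either way round below 0.3 rad and contact force between rod and coil above 0.5 N and contact force between coil and wagon below 0.05 N), for 0.2 s.
At the end, for the whole second after the job is handed in: Rod released and still (0.03 m/s) in a slot pair: axis at handle and tip, and coil, within 12 mm of slot centre; axis 62 to 78 mm high, within 0.1 rad of rack x; handle centre over 70 mm out at -x, tip over 50 mm at +x; coil on it within 30 mm of rack middle, over 58 mm high, within 0.35 rad of x (((y of rod_grip in the frame of rack between 0.02 and 0.044 m and z of rod_grip in the frame of rack between 0.062 and 0.078 m and y of rod_tip in the frame of rack between 0.02 and 0.044 m and z of rod_tip in the frame of rack between 0.062 and 0.078 m and y of coil in the frame of rack between 0.02 and 0.044 m) or (y of rod_grip in the frame of rack between -0.044 and -0.02 m and z of rod_grip in the frame of rack between 0.062 and 0.078 m and y of rod_tip in the frame of rack between -0.044 and -0.02 m and z of rod_tip in the frame of rack between 0.062 and 0.078 m and y of coil in the frame of rack between -0.044 and -0.02 m)) and x of rod_grip in the frame of rack below -0.07 m and x of rod_tip in the frame of rack above 0.05 m and x of coil in the frame of rack between -0.03 and 0.03 m and height (world z) of coil above 0.058 m and angle between the x axis of rod and the x axis of rack, either way round below 0.1 rad and angle between the x axis of coil and the x axis of rack, either way round below 0.35 rad and contact force between rod and the fingers below 0.05 N and linear speed of each of coil, rod below 0.03 m/s); the robot touches nothing.
It fails at once if the coil is pressed against the sprung stop with more than 15 N (contact force between coil and stop above 15 N).
It fails at once if the rod strikes or presses the coil with more than 40 N (contact force between rod and coil above 40 N).
It fails at once if the rod strikes or presses the rack with more than 60 N (as when dropped in) (contact force between rod and rack above 60 N).
It fails at once if the gripper or arm touches the coil (contact force between coil and the arm above 0.5 N or contact force between coil and the fingers above 0.5 N).
It fails at once if one of the other things is moved more than 15 mm (distance of any of spare, weight, ballast, crane, pot, driver, ramp from where it was at the start of the episode above 0.015 m).
It also fails if it takes over 67 s, if anything falls off the work surface, if the arm or the gripper's body presses on something with over 40 N, if the wrist force passes 120 N, or if a joint passes its speed limit or range.

## Working session

There is one attempt and no reset: what is moved stays moved. The work goes in short steps, Python scripts to look and compute and a tool call to move; the robot and the scene stay as the last step left them, time stands still between calls to the robot, and variables do not carry over. Pictures are saved under pics/ and viewed, at most 10 in all, crops included, and the job is handed in when it is done.

Besides the shell and the picture viewer there is one more tool, called after "Call:" by a JSON object that holds its "fn" and its "kwargs". send_rows: Moves the arm, as the interface text tells. Its arguments: {"type":"object","properties":{"commands":{"type":"array","items":{"type":"array","items":{"type":"number"}}}},"required":["commands"]}

```bash
mkdir -p pics; cat > h.py <<'E'
import numpy as np, cv2
from rig import telemetry, vision, order
from scipy.spatial.transform import Rotation as Ro
def quat(q): return Ro.from_quat([q[1],q[2],q[3],q[0]])
def snap(n,save=True):
    s=telemetry.read_state(); p,d=vision.snapshot(n); c=vision.get_calibration(n)
    if 'R' in c: R=np.array(c['R']);t=np.array(c['t'])
    else:
        T=np.eye(4);T[:3,:3]=quat(s['ee_rot']).as_matrix();T[:3,3]=s['position']
        M=np.linalg.inv(T@np.array(c['tool_from_camera']));R=M[:3,:3];t=M[:3,3]
    np.savez(f'{n}.npz',p=p,d=d,R=R,t=t,k=[c['fx'],c['fy'],c['cx'],c['cy']])
    return p,d
def load(n): return np.load(f'{n}.npz')
def cloud(n):
    z=load(n);d=z['d'];fx,fy,cx,cy=z['k'];v,u=np.mgrid[:480,:640]
    P=np.stack([(u-cx)/fx*d,(v-cy)/fy*d,d],-1)
    W=(P-z['t'])@z['R']; W[d==0]=np.nan
    return W
def plane(n,u,v,h):
    z=load(n);fx,fy,cx,cy=z['k'];r=z['R'].T@np.array([(u-cx)/fx,(v-cy)/fy,1]);o=-z['R'].T@z['t']
    return o+r*(h-o[2])/r[2]
def proj(n,X):
    z=load(n);fx,fy,cx,cy=z['k'];c=z['R']@np.array(X)+z['t'];return [round(fx*c[0]/c[2]+cx,1),round(fy*c[1]/c[2]+cy,1)]
E
python3 - <<'E'
from h import *
for n in('top','side'):
    p,d=snap(n); cv2.imwrite(f'pics/{n}0.png',p)
    z=load(n);print(n,z['k'],-z['R'].T@z['t'],z['R'].round(2).tolist())
s=telemetry.read_state();print({k:np.round(v,3).tolist() for k,v in s.items()})
print(vision.get_calibration('wrist'))
E
```

```text
top [550.30518422 550.30518422 321.05441827 240.02283362] [2.90274403e-01 6.63796287e-04 1.33876142e+00] [[0.01, -1.0, 0.03], [-0.98, -0.01, -0.19], [0.19, -0.03, -0.98]]
side [439.4193349  439.4193349  322.76422862 246.73097613] [0.03418213 0.65022611 0.92318244] [[-0.79, -0.62, 0.02], [-0.45, 0.55, -0.71], [0.43, -0.56, -0.71]]
{'time_s': 0.1, 'joints': [1.161, 0.277, 1.506, -0.0, 1.361, -0.121], 'joint_vel': [0.0, -0.002, -0.002, -0.002, -0.001, -0.001], 'joint_torque': [0.001, -40.546, -23.778, 0.07, 0.03, -0.0], 'position': [0.164, 0.551, 0.205], 'ee_rot': [-0.0, 0.144, 0.99, -0.001], 'force': [0.547, -0.052, 0.25], 'ft_torque': [0.013, -0.014, -0.004], 'grasp_force': 0.0, 'opening': 0.094}
{'fx': 421.07522735901154, 'fy': 421.07522735901154, 'cx': 320.38886115596347, 'cy': 243.33359623300018, 'tool_from_camera': array([[-8.42741172e-05, -9.71881650e-01, -2.35469853e-01,
         6.81224320e-02],
       [ 9.99999064e-01,  2.39684085e-04, -1.34717289e-03,
        -1.24474131e-03],
       [ 1.36573099e-03, -2.35469746e-01,  9.71880720e-01,
        -1.79152131e-01],
       [ 0.00000000e+00,  0.00000000e+00,  0.00000000e+00,
         1.00000000e+00]])}
```

View pics/top0.png

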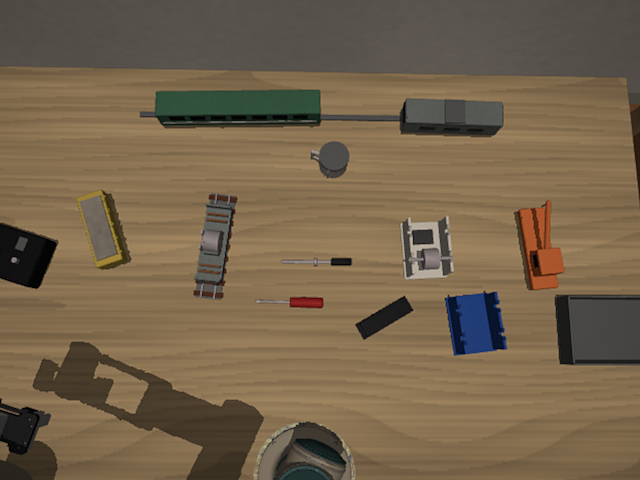

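View pics/side0.png

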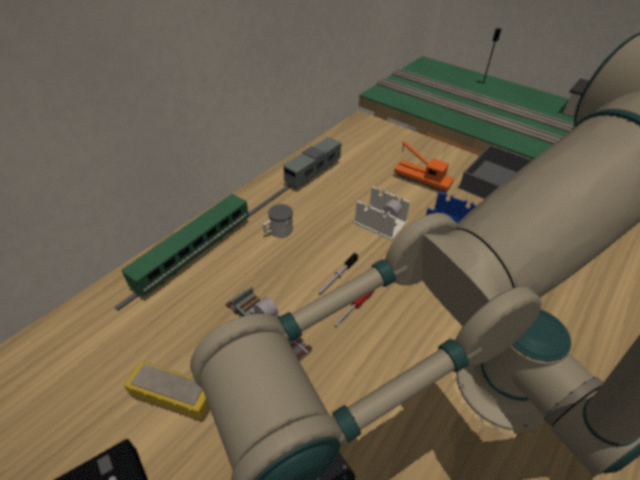

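Candidates in the top picture:
- **Rod:** black handle at (340,262) with a steel shaft and ring at (316,262). The red-handled screwdriver at (305,302) and the black ramp at (384,318) are look-alikes.
- **Coil:** the one in the grey wagon at (212,243). The spare at (430,258) is not it.
- **Rack:** the white one at (428,248), not the blue one at (476,323).

I choose the black-handled rod, the wagon coil and the white rack, and check them in a close crop.

```bash
python3 - <<'E'
from h import *
p=load('top')['p']
a=cv2.resize(p[190:305,185:245],None,fx=5,fy=5,interpolation=cv2.INTER_CUBIC)
b=cv2.resize(p[205:290,395:460],None,fx=5,fy=5,interpolation=cv2.INTER_CUBIC)
c=cv2.resize(p[250:275,275:360],None,fx=5,fy=5,interpolation=cv2.INTER_CUBIC)
o=np.zeros((580,800,3),np.uint8);o[:575,:300]=a;o[:425,300:625]=b;o[430:555,300:725]=c
cv2.imwrite('pics/c1.png',o)
W=cloud('top')
for n,(u0,u1,v0,v1) in dict(rod=(328,352,256,268),wag=(195,236,195,298),rack=(400,455,215,282)).items():
    w=W[v0:v1,u0:u1];print(n,np.nanmin(w,(0,1)).round(3),np.nanmax(w,(0,1)).round(3))
print(plane('top',351,262,.024),plane('top',283,262,.012),plane('top',334,262,.024))
E
```

```text
rod [ 0.479 -0.109 -0.006] [ 0.508 -0.052  0.031]
wag [ 0.402  0.172 -0.008] [0.66  0.281 0.101]
rack [ 0.445 -0.37  -0.01 ] [ 0.615 -0.229  0.1  ]
[ 0.48825774 -0.10709419  0.024     ] [0.4885292  0.05761943 0.012     ] [ 0.48787634 -0.06593831  0.024     ]
```

View pics/c1.png

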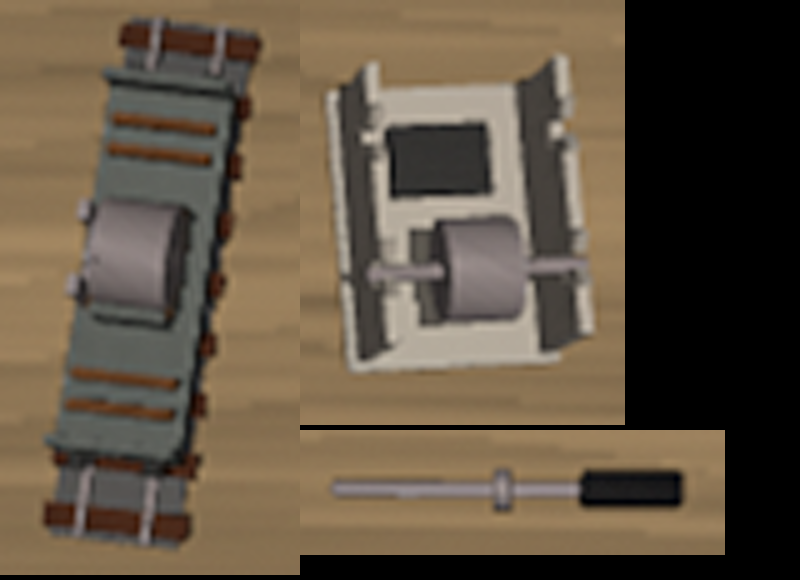

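The crop shows the rod's shaft pointing left (+y) with the ring about 33 mm ahead of the handle. The stop posts are on the wagon's left (+y) side, and the empty slots are the far pair (+x world), above the weight. So the rod goes in along +y. Next I go up close with the wrist camera.

```bash
cat >> h.py <<'E'
def go(p,yaw,n=1,Rt=None,p0=None,R0=None):
    """tool down, tool x axis at world yaw (rad); prints n segment moves (mm, rad)"""
    s=telemetry.read_state()
    p0=np.array(s['position']) if p0 is None else np.array(p0); R0=quat(s['ee_rot']) if R0 is None else R0
    Rt=Ro.from_matrix(np.array([[np.cos(yaw),np.sin(yaw),0],[np.sin(yaw),-np.cos(yaw),0],[0,0,-1]]).T.T) if Rt is None else Rt
    rv=(R0.inv()*Rt).as_rotvec()
    for i in range(n):
        Ra=R0*Ro.from_rotvec(rv*i/n)
        print((Ra.inv().apply((np.array(p)-p0)/n)*1000).round(1).tolist(),(rv/n).round(4).tolist())
E
python3 - <<'E'
from h import *
go([.53,.13,.25],np.pi/2,4)
E
```

```text
[-117.8, -74.7, -11.2] [-0.0004, 0.0002, 0.3205]
[-135.3, -33.8, -11.3] [-0.0004, 0.0002, 0.3205]
[-139.1, 10.5, -11.3] [-0.0004, 0.0002, 0.3205]
[-128.7, 53.8, -11.3] [-0.0004, 0.0002, 0.3205]
```

Call:
{"fn": "send_rows", "kwargs": {"commands": [[-23.6,-15,-2.2,0,0,0.064,0],[-47,-30,-4.5,0,0,0.128,0],[-71,-45,-6.7,0,0,0.192,0],[-94,-60,-9,0,0,0.256,0],[-117.8,-74.7,-11.2,0,0,0.3205,0]]}}

```text
time_s: 0.52
position: [0.2557, 0.4448, 0.2164]
ee_rot: [-0.0, 0.301, 0.954, -0.0]
force: [0.4, 0.1, -0.1]
opening: 0.0943
grasp_force: 0.0
```

Call:
{"fn": "send_rows", "kwargs": {"commands": [[-27,-6.8,-2.2,0,0,0.064,0],[-54,-13.5,-4.5,0,0,0.128,0],[-81,-20,-6.7,0,0,0.192,0],[-108,-27,-9,0,0,0.256,0],[-135.3,-33.8,-11.3,0,0,0.3205,0]]}}

```text
time_s: 0.93
position: [0.3474, 0.3396, 0.2278]
ee_rot: [-0.0, 0.45, 0.893, -0.0]
force: [0.5, 0.0, -1.3]
opening: 0.094
grasp_force: 0.0
```

Call:
{"fn": "send_rows", "kwargs": {"commands": [[-28,2.1,-2.2,0,0,0.064,0],[-56,4.2,-4.5,0,0,0.128,0],[-84,6.3,-6.7,0,0,0.192,0],[-111,8.4,-9,0,0,0.256,0],[-139.1,10.5,-11.3,0,0,0.3205,0]]}}

```text
time_s: 1.35
position: [0.439, 0.2345, 0.2391]
ee_rot: [-0.0, 0.587, 0.81, -0.0]
force: [0.0, 0.5, -0.2]
opening: 0.0938
grasp_force: 0.0
```

Call:
{"fn": "send_rows", "kwargs": {"commands": [[-26,10.8,-2.2,0,0,0.064,0],[-52,21.5,-4.5,0,0,0.128,0],[-77,32,-6.7,0,0,0.192,0],[-103,43,-9,0,0,0.256,0],[-128.7,53.8,-11.3,0,0,0.3205,0]]}}

```text
time_s: 1.77
position: [0.5307, 0.1293, 0.2503]
ee_rot: [-0.0, 0.708, 0.706, -0.0]
force: [0.5, -0.4, -0.5]
opening: 0.0941
grasp_force: 0.0
```

Call:
{"fn": "send_rows", "kwargs": {"commands": [[0,0,0,0,0,0,0],[0,0,0,0,0,0,0]]}}

```text
time_s: 1.93
position: [0.5306, 0.1296, 0.2499]
ee_rot: [-0.001, 0.708, 0.706, -0.0]
force: [-0.4, 0.6, 0.1]
opening: 0.0941
grasp_force: 0.0
```

```bash
python3 - <<'E'
from h import *
p,d=snap('wrist'); cv2.imwrite('pics/w1.png',p)
s=telemetry.read_state();print({k:np.round(s[k],3).tolist() for k in('time_s','position','ee_rot','force','joints')})
np.save('c1',0)
import shutil;shutil.copy('wrist.npz','w1.npz')
E
```

```text
{'time_s': 1.983, 'position': [0.53, 0.13, 0.25], 'ee_rot': [-0.001, 0.707, 0.707, -0.0], 'force': [-0.111, 0.824, 0.28], 'joints': [0.113, 0.21, 1.485, 0.001, 1.448, 0.114]}
```

View pics/w1.png

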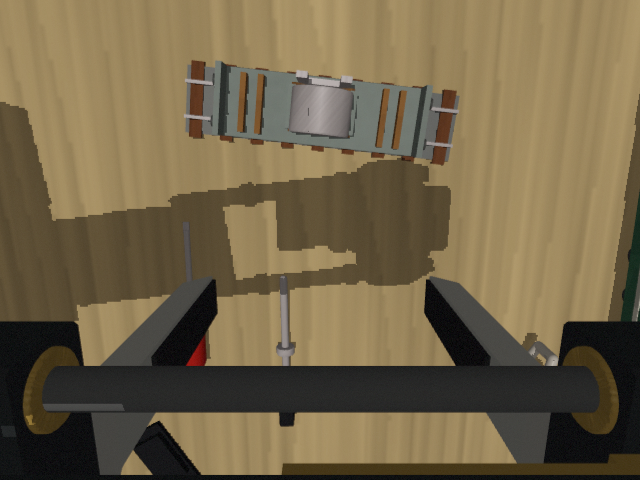

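The wrist picture shows the coil at (322,108) with both posts at (302,75) and (346,79) on its +y side. The rod's tip is at (283,277), the ring at (286,349), and the handle runs under the gripper bar to (287,425).

```bash
cat > fit.py <<'E'
from h import *
from scipy.optimize import least_squares
def coilfit(W,zmin=.072,yaw0=1.45):
    w=W[(W[...,2]>zmin)&(W[...,2]<.11)]
    def res(q,w): # x=a+b*(y-y0)
        x0,b,zc=q; dx=(w[:,0]-x0-b*(w[:,1]-w0[1]))/np.hypot(1,b)
        return np.hypot(dx,w[:,2]-zc)-.025
    w0=np.median(w,0)
    f=least_squares(res,[w0[0],0,.069],args=(w,),loss='soft_l1',f_scale=.001)
    return w0,f.x,w,np.abs(f.fun).mean()
E
python3 - <<'E'
from fit import *
for n,(u0,u1,v0,v1) in dict(wrist=(280,365,84,145),top=(198,226,222,262)).items():
    W=cloud(n)[v0:v1,u0:u1]
    w0,q,w,e=coilfit(W)
    print(n,len(w),w0.round(4),q.round(4),e.round(5),'y ext',np.percentile(w[:,1],[1,5,95,99]).round(4))
# wagon deck / walls in wrist view
W=cloud('wrist'); m=(W[...,2]>.046)&(W[...,2]<.062);m[:40]=0;m[170:]=0;m[:,:180]=0;m[:,470:]=0
for lo,hi in((200,235),(415,450)):
    k=m.copy();k[:,:lo]=0;k[:,hi:]=0;w=W[k];c=w.mean(0);v=np.linalg.svd(w[:,:2]-c[:2])[2][0]
    print('wall',len(w),c.round(4),np.degrees(np.arctan2(v[1],v[0])).round(2))
# grey deck yellow-free: table height check, rod handle
print('table',np.nanmedian(W[170:200,300:350,2]), np.nanmedian(cloud('top')[275:290,230:250,2]))
m=(W[...,2]>.015)&(W[...,2]<.035);m[:,:270]=0;m[:,300:]=0;m[:412]=0;print('handle w',W[m].mean(0).round(4),m.sum())
for u,v,h in((283,277,.012),(284.5,310,.012),(286,343,.012),(286,356,.012)): print(plane('wrist',u,v,h).round(4))
T=cloud('top');m=np.zeros((480,640),bool);m[255:270,325:354]=1;m&=(load('top')['p'].max(2)<60)
vv,uu=np.nonzero(m);print('top handle px',uu.min(),uu.max(),vv.min(),vv.max(),plane('top',uu.mean(),vv.mean(),.022).round(4),np.nanmedian(T[m],0).round(4))
E
```

```text
wrist 2949 [0.5297 0.2192 0.0911] [0.5298 0.1101 0.0691] 0.00056 y ext [0.2007 0.203  0.235  0.2373]
top 361 [0.5253 0.2203 0.0902] [0.5284 0.1285 0.0693] 0.00212 y ext [0.201  0.203  0.2384 0.2479]
wall 597 [0.4424 0.232  0.0528] -96.3
wall 569 [0.6181 0.2128 0.053 ] -96.29
table 7.76445808491447e-05 0.000224965361237221
handle w [ 0.4917 -0.1015  0.0242] 200
[0.4907 0.0589 0.012 ]
[0.4914 0.0222 0.012 ]
[ 0.4922 -0.016   0.012 ]
[ 0.4919 -0.0314  0.012 ]
top handle px 331 350 258 264 [ 0.4906 -0.082   0.022 ] [ 0.4905 -0.0828  0.0228]
```

```bash
python3 - <<'E'
from h import *
p=load('wrist')['p']
a=cv2.resize(p[50:170,180:465],None,fx=2.8,fy=2.8,interpolation=cv2.INTER_CUBIC)
b=cv2.resize(p[265:365,235:335],None,fx=2.4,fy=2.4,interpolation=cv2.INTER_CUBIC)
o=np.zeros((590,800,3),np.uint8);o[:336,:798]=a;o[340:580,:240]=b
cv2.imwrite('pics/c2.png',o)
E
```

```text
(no output)
```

View pics/c2.png

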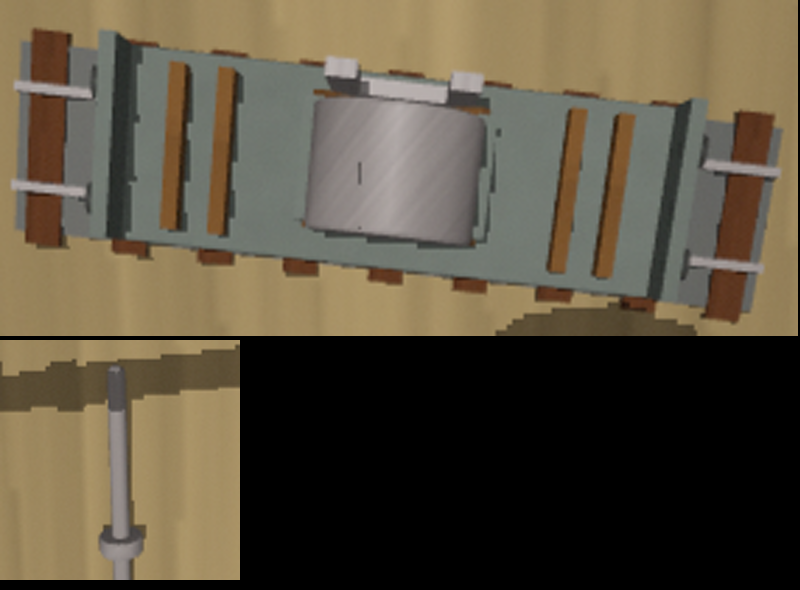

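The coil fit and the end walls agree: wagon x axis at 83.7° world, bore at about (0.5298, 0.2192, 0.069), and a gap of about 7 mm to the stop. The crop shows the stop posts at (342,68) and (467,82), and the ring on the rod at (121,543). Now the rack.

Call:
{"fn": "send_rows", "kwargs": {"commands": [[-40,0,0,0,0,0,0.4],[-80,0,0,0,0,0,0.4],[-120,0,0,0,0,0,0.4],[-160,0,0,0,0,0,0.4],[-200,0,0,0,0,0,0.4]]}}

```text
time_s: 2.4
position: [0.5291, -0.0693, 0.2506]
ee_rot: [-0.0, 0.706, 0.708, 0.0]
force: [0.4, -0.2, -0.6]
opening: 0.0641
grasp_force: 0.0
```

Call:
{"fn": "send_rows", "kwargs": {"commands": [[-40,0,0,0,0,0,0.4],[-80,0,0,0,0,0,0.4],[-120,0,0,0,0,0,0.4],[-160,0,0,0,0,0,0.4],[-200,0,0,0,0,0,0.4]]}}

```text
time_s: 2.82
position: [0.5298, -0.2693, 0.2506]
ee_rot: [-0.0, 0.706, 0.708, 0.0]
force: [1.1, 0.2, 0.1]
opening: 0.0564
grasp_force: 0.0
```

Call:
{"fn": "send_rows", "kwargs": {"commands": [[-40,0,0,0,0,0,0.4],[-80,0,0,0,0,0,0.4],[-80,0,0,0,0,0,0.4],[-80,0,0,0,0,0,0.4]]}}

```text
time_s: 3.15
position: [0.5299, -0.3497, 0.2495]
ee_rot: [-0.001, 0.708, 0.707, 0.0]
force: [0.6, -0.2, 0.8]
opening: 0.0568
grasp_force: 0.0
```

```bash
python3 - <<'E'
from h import *
p,d=snap('wrist'); 
import shutil;shutil.copy('wrist.npz','w2.npz')
s=telemetry.read_state();print(s['time_s'],s['position'])
print(proj('w2',[.53,-.30,.09]))
u,v=map(int,proj('w2',[.53,-.30,.09])); v0=max(v-110,0);u0=u-130
print(u0,v0)
cv2.imwrite('pics/w2.png',cv2.resize(p[v0:v0+200,u0:u0+260],None,fx=3,fy=3,interpolation=cv2.INTER_CUBIC))
E
```

```text
3.2 [ 0.53011094 -0.34817918  0.24990082]
[np.float64(321.4), np.float64(163.5)]
191 53
```

View pics/w2.png

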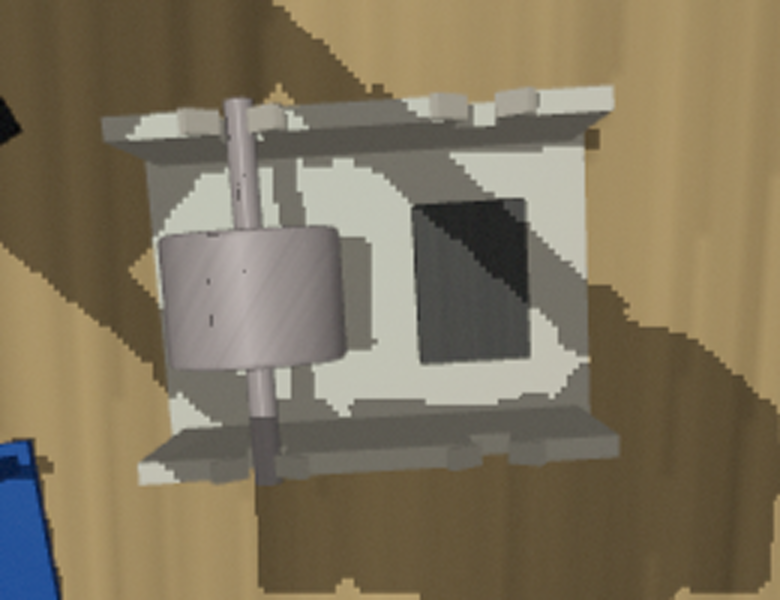

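The empty pair is on the right (+x world): upper slot between the lips at (449,107) and (517,100), lower slot between (464,457) and (528,450). The spare is on the left and the weight lies under the empty pair.

```bash
python3 - <<'E'
from fit import *
W=cloud('w2')
f=lambda x,y,h:plane('w2',191+x/3,53+y/3,h)
for h in(.085,.092):
    U=(f(449,107,h)+f(517,100,h))/2;L=(f(464,457,h)+f(528,450,h))/2
    print(h,U.round(4),L.round(4),'mid',((U+L)/2).round(4),'yaw',np.degrees(np.arctan2(*(U-L)[1::-1])).round(2),np.linalg.norm(U-L))
# cheek tops from cloud
for n,(a,b,c,d) in dict(up=(100,620,80,150),lo=(135,625,425,490)).items():
    u0,u1,v0,v1=191+a//3,191+b//3,53+c//3,53+d//3
    w=W[v0:v1,u0:u1].reshape(-1,3);w=w[(w[:,2]>.080)&(w[:,2]<.097)]
    k=(w[:,0]<w[:,0].min()+.001)
    c=w.mean(0);v=np.linalg.svd(w[:,:2]-c[:2])[2][0]
    for _ in range(3):
        r=(w[:,:2]-c[:2])@np.array([-v[1],v[0]]);w=w[np.abs(r-np.median(r))<.004];c=w.mean(0);v=np.linalg.svd(w[:,:2]-c[:2])[2][0]
    e=(w[:,:2]-c[:2])@v*np.sign(v[0])
    print(n,len(w),c.round(4),'dir',np.degrees(np.arctan2(v[1],v[0])).round(2),'x ends',np.percentile(w[:,0],[0.5,99.5]).round(4),'mid',(c[:2]+v*np.sign(v[0])*(e.min()+e.max())/2).round(4),(e.max()-e.min()).round(4))
    h=w[w[:,2]>.0895]; print(' lip x hist',np.histogram(h[:,0],bins=np.arange(.44,.62,.006)))
# spare pin axis
w0,q,ww,e=coilfit(W[53+76:53+122,191+53:191+115]);print('spare',w0.round(4),q.round(4),e)
w=W[53+65:53+123,191+137:191+178].reshape(-1,3);w=w[(w[:,2]>.013)&(w[:,2]<.02)];print('weight',np.median(w,0).round(4))
E
```

```text
0.085 [ 0.5536 -0.2427  0.085 ] [ 0.5587 -0.3332  0.085 ] mid [ 0.5561 -0.2879  0.085 ] yaw 93.19 0.09065074793298009
0.092 [ 0.5531 -0.2435  0.092 ] [ 0.5581 -0.3322  0.092 ] mid [ 0.5556 -0.2878  0.092 ] yaw 93.19 0.08880509278856974
up 1394 [ 0.5213 -0.2451  0.0861] dir -176.71 x ends [0.4556 0.5865] mid [ 0.521  -0.2451] 0.1319
 lip x hist (array([ 0,  0,  0,  0,  0,  5, 56,  0,  0, 23, 31,  0,  0,  0,  0,  0, 33,
       30,  0,  0, 53,  8,  0,  0,  0,  0,  0,  0,  0]), array([0.44 , 0.446, 0.452, 0.458, 0.464, 0.47 , 0.476, 0.482, 0.488,
       0.494, 0.5  , 0.506, 0.512, 0.518, 0.524, 0.53 , 0.536, 0.542,
       0.548, 0.554, 0.56 , 0.566, 0.572, 0.578, 0.584, 0.59 , 0.596,
       0.602, 0.608, 0.614]))
lo 1188 [ 0.5265 -0.3343  0.0862] dir -176.75 x ends [0.4608 0.5917] mid [ 0.5261 -0.3343] 0.1321
 lip x hist (array([ 0,  0,  0,  0,  0,  0, 12, 39,  0,  0, 35, 17,  0,  0,  0,  0,  0,
       32, 19,  0,  1, 43,  0,  0,  0,  0,  0,  0,  0]), array([0.44 , 0.446, 0.452, 0.458, 0.464, 0.47 , 0.476, 0.482, 0.488,
       0.494, 0.5  , 0.506, 0.512, 0.518, 0.524, 0.53 , 0.536, 0.542,
       0.548, 0.554, 0.56 , 0.566, 0.572, 0.578, 0.584, 0.59 , 0.596,
       0.602, 0.608, 0.614]))
spare [ 0.4939 -0.291   0.0916] [ 0.4915 -0.0523  0.0696] 0.0004961928403481252
weight [ 0.5555 -0.2873  0.0159]
```

The rack centre comes out at (0.5236, −0.2897) with its x axis at 93.3°, and the empty slot's middle at (0.5555, −0.288). Now I go and grip the rod.

Call:
{"fn": "send_rows", "kwargs": {"commands": [[35,-7,0,0,0,0,0.4],[70,-14,0,0,0,0,0.4],[105,-21,0,0,0,0,0.4],[135,-27,0,0,0,0,0.4],[165,-38.5,0,0,0,0,0.4]]}}

```text
time_s: 3.62
position: [0.4913, -0.1801, 0.2507]
ee_rot: [-0.0, 0.706, 0.708, 0.001]
force: [1.1, -0.5, -0.2]
opening: 0.0568
grasp_force: 0.0
```

Call:
{"fn": "send_rows", "kwargs": {"commands": [[25,0,25,0,0,0,0.4],[50,0,50,0,0,0,0.4],[75,0,75,0,0,0,0.4],[98.5,0,100,0,0,0,0.4],[98.5,0,125,0,0,0,0.4]]}}

```text
time_s: 4.03
position: [0.4899, -0.0794, 0.1252]
ee_rot: [-0.001, 0.705, 0.709, 0.001]
force: [-0.6, -0.9, 0.1]
opening: 0.0564
grasp_force: 0.0
```

Call:
{"fn": "send_rows", "kwargs": {"commands": [[0,0,35,0,0,0,0.4],[0,0,65,0,0,0,0.4],[0,0,80,0,0,0,0.4],[0,0,80,0,0,0,0.4]]}}

```text
time_s: 4.37
position: [0.4878, -0.0825, 0.0428]
ee_rot: [-0.004, 0.706, 0.708, -0.001]
force: [-0.6, 1.2, -0.0]
opening: 0.0563
grasp_force: 0.0
```

```bash
python3 - <<'E'
from h import *
snap('top'); p,d=snap('wrist'); cv2.imwrite('pics/w3.png',p)
s=telemetry.read_state();print(s['time_s'],s['position'],s['ee_rot'])
go([.4915,-.0845,.003],np.radians(90.3))
print(proj('wrist',[.4915,-.0845,.024]),proj('wrist',[.4907,.0625,.012]))
E
```

```text
4.4667 [ 0.49126368 -0.08422321  0.0460128 ] [-3.52210476e-04  7.06315424e-01  7.07897154e-01  1.28910123e-04]
[-0.3, 0.2, 43.0] [-0.0003, -0.0007, -0.003]
[np.float64(325.7), np.float64(280.8)] [np.float64(325.5), np.float64(-42.1)]
```

View pics/w3.png

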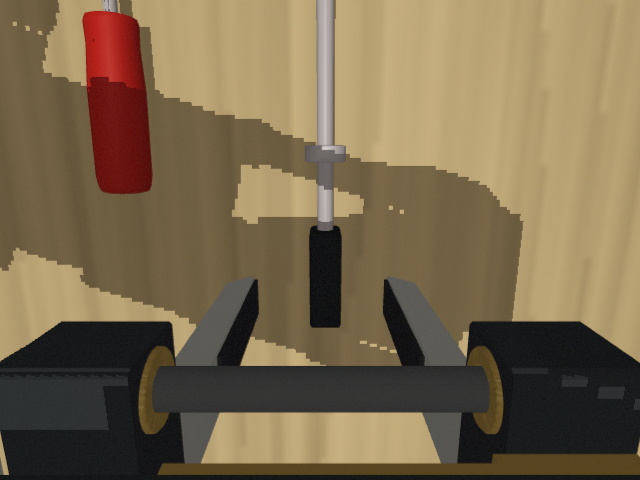

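The handle spans (310–341, 228–326), its centre line matches the predicted u = 325.7, and the ring is at (326,153).

```bash
python3 - <<'E'
from h import *
for u,v,h in((325,326,.024),(325,227,0.0),(325,222,.008),(326,162,.012),(326,146,.022),(326,156,.022)): print(v,h,plane('wrist',u,v,h).round(4))
W=cloud('wrist')
for r in range(140,330,4): print(r,W[r,326].round(4).tolist() if r%12==0 else '',end=' ')
E
```

```text
326 0.024 [ 0.4913 -0.1089  0.024 ]
227 0.0 [ 0.4912 -0.0619  0.    ]
222 0.008 [ 0.4911 -0.0577  0.008 ]
162 0.012 [ 0.4914 -0.0268  0.012 ]
146 0.022 [ 0.4913 -0.019   0.022 ]
156 0.022 [ 0.4913 -0.0235  0.022 ]
140  144 [0.4913, -0.0181, 0.0162] 148  152  156 [0.4913, -0.0235, 0.0218] 160  164  168 [0.4914, -0.0294, 0.0161] 172  176  180 [0.4914, -0.0352, 0.0164] 184  188  192 [0.4915, -0.0412, 0.0157] 196  200  204 [0.4915, -0.0471, 0.016] 208  212  216 [0.4916, -0.0531, 0.016] 220  224  228 [0.4916, -0.059, 0.0171] 232  236  240 [0.4915, -0.0633, 0.0251] 244  248  252 [0.4916, -0.0697, 0.0239] 256  260  264 [0.4916, -0.0759, 0.0236] 268  272  276 [0.4916, -0.0821, 0.0236] 280  284  288 [0.4917, -0.0881, 0.0246] 292  296  300 [0.4917, -0.0949, 0.0235] 304  308  312 [0.4918, -0.1011, 0.0241] 316  320  324 [0.4918, -0.1081, 0.0233] 328
```

Call:
{"fn": "send_rows", "kwargs": {"commands": [[0,0.3,20,0,0,-0.003,0.4],[0,0.3,36,0,0,-0.003,0.4],[0,0.3,43,0,0,-0.003,0.4],[0,0.3,43,0,0,-0.003,0.7],[0,0.3,43,0,0,-0.003,1]]}}

```text
time_s: 4.88
position: [0.4928, -0.0859, 0.0037]
ee_rot: [0.001, 0.706, 0.708, 0.0]
force: [0.8, 0.3, -0.0]
opening: 0.0464
grasp_force: 0.0
```

Call:
{"fn": "send_rows", "kwargs": {"commands": [[0,0,0,0,0,0,1],[0,0,0,0,0,0,1],[0,0,0,0,0,0,1],[0,0,0,0,0,0,1]]}}

```text
time_s: 5.22
position: [0.4925, -0.0861, 0.0031]
ee_rot: [0.001, 0.706, 0.708, 0.0]
force: [0.2, -0.3, 0.9]
opening: 0.0197
grasp_force: 0.0
```

```bash
python3 - <<'E'
from h import *
s=telemetry.read_state();print({k:np.round(s[k],4).tolist() for k in('time_s','position','ee_rot','force','opening','grasp_force')})
np.save('grip.npy',np.r_[s['position'],s['ee_rot']])
E
```

```text
{'time_s': 5.2167, 'position': [0.4925, -0.0861, 0.0031], 'ee_rot': [0.0005, 0.7061, 0.7081, 0.0003], 'force': [0.2146, -0.339, 0.8953], 'opening': 0.0197, 'grasp_force': 0.0}
```

Call:
{"fn": "send_rows", "kwargs": {"commands": [[0,0,0,0,0,0,1],[0,0,0,0,0,0,1],[0,0,0,0,0,0,1]]}}

```text
time_s: 5.47
position: [0.4923, -0.0861, 0.003]
ee_rot: [0.0, 0.706, 0.708, 0.0]
force: [0.2, 0.6, 4.5]
opening: 0.0159
grasp_force: 30.0
```

```bash
python3 - <<'E'
from h import *
P=[]
for i in range(3):
    s=telemetry.read_state();P.append(s['position']);snap('wrist')
print(np.round(P,4),s['ee_rot'].round(4),s['opening'],s['grasp_force'],s['force'].round(2))
np.save('grip.npy',np.r_[np.mean(P,0),s['ee_rot']])
import shutil;shutil.copy('wrist.npz','w3.npz')
p=load('w3')['p'];g=p[0:240,290:365].mean(2)
E
```

```text
[[ 0.4923 -0.0861  0.003 ]
 [ 0.4922 -0.0861  0.003 ]
 [ 0.4923 -0.0861  0.003 ]] [3.000e-04 7.060e-01 7.082e-01 1.000e-04] 0.016016256752771116 29.99522477388382 [-0.21 -0.38  6.33]
```

```bash
python3 - <<'E'
from h import *
g=np.load('grip.npy');d=np.array([.1097,.994])
q=np.array([.5301,.2224])-.194*d
go([*q,.0601],np.radians(83.7),1,p0=g[:3],R0=quat(g[3:]))
E
```

```text
[115.6, 16.9, -57.1] [0.0006, 0.0001, 0.113]
```

Call:
{"fn": "send_rows", "kwargs": {"commands": [[0,0,-10,0,0,0,1],[0,0,-30,0,0,0,1],[25,3.5,-50,0,0,0.03,1],[50,7,-57.1,0,0,0.06,1],[80,12,-57.1,0,0,0.09,1]]}}

```text
time_s: 6.03
position: [0.5052, -0.0061, 0.0613]
ee_rot: [0.002, 0.738, 0.674, 0.001]
force: [0.6, 0.2, -1.2]
opening: 0.0158
grasp_force: 30.0
```

```bash
python3 - <<'E'
from h import *
g=np.load('grip.npy');d=np.array([.1097,.994])
q=np.array([.5301,.2224])-.194*d
s=telemetry.read_state();print(s['position'],s['force'],s['grasp_force'])
go([*q,.0601],np.radians(83.7),1)
E
```

```text
[ 0.5051741  -0.00614095  0.06125543] [ 0.57975142  0.22643995 -1.16809439] 29.99101996421814
[35.9, 0.4, 1.1] [0.0036, 0.0005, 0.0194]
```

Call:
{"fn": "send_rows", "kwargs": {"commands": [[18,0.8,0,0,0,0.012,1],[32,1.3,0,0,0,0.023,1],[35.9,1.5,0,0,0,0.023,1],[35.9,1.5,0,0,0,0.023,1],[35.9,1.5,0,0,0,0.023,1]]}}

```text
time_s: 6.45
position: [0.508, 0.0293, 0.0592]
ee_rot: [-0.0, 0.745, 0.667, -0.0]
force: [-0.7, 0.1, -1.3]
opening: 0.0158
grasp_force: 30.0
```

```bash
python3 - <<'E'
from fit import *
p,d=snap('wrist');cv2.imwrite('pics/w4.png',p)
s=telemetry.read_state();P=np.array(s['position']);print(s['time_s'],P.round(4),s['ee_rot'].round(4))
R=quat(s['ee_rot']);print('toolx',R.apply([1,0,0]).round(4))
W=cloud('wrist')
w=W.reshape(-1,3);ok=np.isfinite(w[:,0])
t=R.inv().apply(np.where(ok[:,None],w,9)-P)  # tool coords
m=(np.abs(t[:,1])<.008)&(t[:,0]>.03)&(t[:,0]<.16)&(np.abs(t[:,2]+.009)<.02)&ok
q=t[m];print(len(q))
# shaft: skip ring region; fit cylinder axis r=4
def res(a):
    y=q2[:,1]-a[0]-a[1]*q2[:,0]; z=q2[:,2]-a[2]-a[3]*q2[:,0]
    return np.hypot(y,z)-.004
q2=q[(q[:,0]>.078)&(q[:,0]<.148)]
f=least_squares(res,[0,0,-.009,0],loss='soft_l1',f_scale=.001);print('shaft axis tool y=%.4f+%.4f x, z=%.4f+%.4f x'%tuple(f.x),np.abs(f.fun).mean(),len(q2),'tip x',q[:,0].max())
for X in(0,.147): print('world pt',X,(P+R.apply([X,f.x[0]+f.x[1]*X,f.x[2]+f.x[3]*X])).round(4))
m=(W[...,1]>.185)&(W[...,1]<.25)&(np.abs(W[...,0]-.53)<.03)
W2=np.where(m[...,None],W,np.nan)
w0,c,ww,e=coilfit(W2,zmin=.075);print('coil',w0.round(4),c.round(4),e,len(ww),np.percentile(ww[:,1],[1,99]).round(4))
E
```

```text
6.5 [0.5081 0.029  0.0593] [-1.000e-04  7.449e-01  6.672e-01 -4.000e-04]
toolx [ 1.098e-01  9.940e-01 -4.000e-04]
5294
shaft axis tool y=-0.0006+-0.0044 x, z=-0.0091+0.0032 x 0.0004217211107184002 2358 tip x 0.11669497634058196
world pt 0 [0.5076 0.0291 0.0684]
world pt 0.147 [0.5231 0.1752 0.0679]
  return _methods._mean(a, axis=axis, dtype=dtype,
  ret = um.true_divide(
Traceback (most recent call last):
  File "fit.py", line 9, in coilfit
    f=least_squares(res,[w0[0],0,.069],args=(w,),loss='soft_l1',f_scale=.001)
ValueError: Initial guess is outside of provided bounds
```

View pics/w4.png

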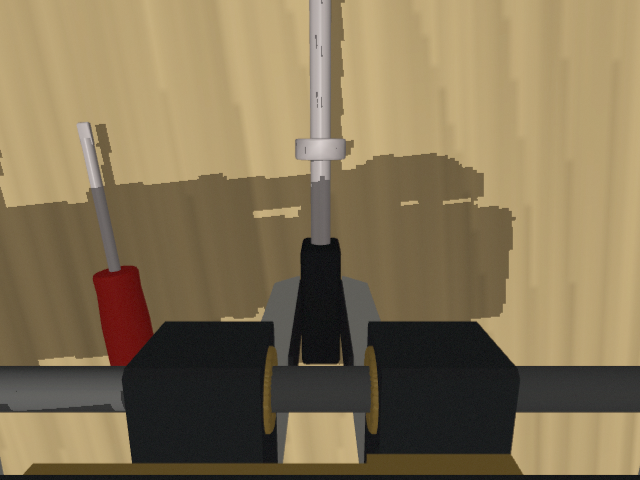

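The rod is held straight: the shaft axis lies about 9 mm above the TCP, with a lateral bias of about 1 mm from the camera. The picture has the ring at (320,149), but the coil is out of view. I raise the rod and look at rod and coil together, to cancel the camera bias.

Call:
{"fn": "send_rows", "kwargs": {"commands": [[0,0,-35,0,0,0,1],[25,0,-65,0,0,0,1],[60,0,-80,0,0,0,1],[80,0,-80,0,0,0,1],[80,0,-80,0,0,0,1]]}}

```text
time_s: 6.92
position: [0.5186, 0.1114, 0.141]
ee_rot: [0.0, 0.744, 0.668, 0.002]
force: [1.1, -0.1, -1.4]
opening: 0.0158
grasp_force: 30.0
```

Call:
{"fn": "send_rows", "kwargs": {"commands": [[0,0,0,0,0,0,1],[0,0,0,0,0,0,1]]}}

```text
time_s: 7.08
position: [0.5165, 0.1078, 0.1389]
ee_rot: [-0.0, 0.745, 0.667, -0.001]
force: [-0.7, -0.3, -1.5]
opening: 0.0156
grasp_force: 30.0
```

```bash
cat > both.py <<'E'
from fit import *
p,d=snap('wrist');cv2.imwrite('pics/w5.png',p)
s=telemetry.read_state();P=np.array(s['position']);print(s['time_s'],P.round(4),s['ee_rot'].round(4))
R=quat(s['ee_rot']);print('toolx',R.apply([1,0,0]).round(4))
W=cloud('wrist');w=W.reshape(-1,3);w=w[np.isfinite(w[:,0])];t=R.inv().apply(w-P)
def cyl(q,r,a0):
    f=least_squares(lambda a:np.hypot(q[:,1]-a[0]-a[1]*(q[:,0]-.1),q[:,2]-a[2]-a[3]*(q[:,0]-.1))-r,a0,loss='soft_l1',f_scale=.001)
    print('axis tool at x=.1: y=%.4f+%.4f dx, z=%.4f+%.4f dx'%tuple(f.x),'err',np.abs(f.fun).mean().round(5),len(q),'x',np.percentile(q[:,0],[.5,99.5]).round(4))
cyl(t[(np.abs(t[:,1])<.008)&(t[:,0]>.078)&(t[:,0]<.15)&(np.abs(t[:,2]+.009)<.012)],.004,[0,0,-.009,0])
c=t[(w[:,2]>.076)&(w[:,2]<.105)&(np.abs(w[:,0]-.53)<.03)&(w[:,1]>.18)&(w[:,1]<.245)]
cyl(c,.025,[0,0,P[2]-.069,0])
E
python3 both.py
```

```text
7.1333 [0.5165 0.1077 0.1389] [-3.000e-04  7.453e-01  6.667e-01 -1.000e-03]
toolx [ 0.111   0.9938 -0.0012]
axis tool at x=.1: y=-0.0008+-0.0030 dx, z=-0.0089+0.0047 dx err 0.00042 2339 x [0.0782 0.1158]
axis tool at x=.1: y=0.0008+0.0017 dx, z=0.0699+-0.0119 dx err 0.00065 5351 x [0.0945 0.1301]
```

Call:
{"fn": "send_rows", "kwargs": {"commands": [[-35,1,0,0,0,0,1],[-65,1.8,0,0,0,0,1],[-80,1.8,20,0,0,0,1],[-80,1.8,55,0,0,0,1],[-80,1.8,78.6,0,0,0,1]]}}

```text
time_s: 7.55
position: [0.5089, 0.0269, 0.0593]
ee_rot: [-0.0, 0.746, 0.666, -0.001]
force: [0.7, 0.5, -1.3]
opening: 0.0157
grasp_force: 30.0
```

Call:
{"fn": "send_rows", "kwargs": {"commands": [[0,0,0,0,0,0,1],[0,0,0,0,0,0,1],[5,0,0,0,0,0,1],[10,0,0,0,0,0,1],[15,0,0,0,0,0,1]]}}

```text
time_s: 7.97
position: [0.5133, 0.0449, 0.0626]
ee_rot: [0.001, 0.745, 0.667, 0.001]
force: [-0.1, -1.2, -1.1]
opening: 0.0158
grasp_force: 30.0
```

Call:
{"fn": "send_rows", "kwargs": {"commands": [[4,0,0,0,0,0,1],[8,0,0,0,0,0,1],[12,0,0,0,0,0,1],[16,0,0,0,0,0,1],[20,0,0,0,0,0,1]]}}

```text
time_s: 8.38
position: [0.5141, 0.0649, 0.0612]
ee_rot: [0.0, 0.745, 0.667, 0.0]
force: [0.6, 0.7, -1.2]
opening: 0.0155
grasp_force: 30.0
```

```bash
python3 - <<'E'
from h import *
s=telemetry.read_state();print({k:np.round(s[k],4).tolist() for k in('time_s','position','ee_rot','force','ft_torque')})
p,d=snap('top');cv2.imwrite('pics/t2.png',cv2.resize(p[190:300,180:330],None,fx=5,fy=5,interpolation=cv2.INTER_CUBIC))
E
```

```text
{'time_s': 8.3833, 'position': [0.5141, 0.0649, 0.0612], 'ee_rot': [0.0, 0.7448, 0.6673, 0.0001], 'force': [0.6321, 0.7228, -1.1982], 'ft_torque': [-0.0965, 0.0841, 0.0161]}
```

Call:
{"fn": "send_rows", "kwargs": {"commands": [[5,0,0,0,0,0,1],[10,0,0,0,0,0,1],[15,0,0,0,0,0,1],[20,0,0,0,0,0,1],[25,0,0,0,0,0,1]]}}

```text
time_s: 8.85
position: [0.5168, 0.0897, 0.061]
ee_rot: [-0.0, 0.745, 0.667, 0.0]
force: [-0.0, 0.9, -1.8]
opening: 0.0156
grasp_force: 30.0
```

Call:
{"fn": "send_rows", "kwargs": {"commands": [[5,0,0,0,0,0,1],[10,0,0,0,0,0,1],[15,0,0,0,0,0,1],[20,0,0,0,0,0,1],[25,0,0,0,0,0,1]]}}

```text
time_s: 9.27
position: [0.5196, 0.1145, 0.0611]
ee_rot: [-0.0, 0.745, 0.667, 0.0]
force: [-0.2, -0.9, -0.8]
opening: 0.0159
grasp_force: 30.0
```

Call:
{"fn": "send_rows", "kwargs": {"commands": [[2,0,0,0,0,0,1],[4,0,0,0,0,0,1],[6,0,0,0,0,0,1],[8,0,0,0,0,0,1],[10,0,0,0,0,0,1]]}}

```text
time_s: 9.68
position: [0.5206, 0.124, 0.0611]
ee_rot: [-0.0, 0.745, 0.667, -0.0]
force: [-0.5, -1.0, -0.6]
opening: 0.0156
grasp_force: 30.0
```

```bash
cat > st.py <<'E'
from h import *
for i in range(3):
    s=telemetry.read_state();d=np.array([.1097,.994])
    print(round(s['time_s'],2),'TCP along %.4f'%((np.array(s['position'])[:2]-[.5301,.2224])@d),np.round(s['position'],4),'F along %.2f'%(np.array(s['force'])[:2]@d),np.round(s['force'],2),np.round(s['ft_torque'],3))
    p,dd=snap('side')
E
python3 st.py; python3 both.py
```

```text
9.68 TCP along -0.0989 [0.5206 0.124  0.0611] F along -1.06 [-0.5  -1.01 -0.64] [-0.113  0.05  -0.014]
9.73 TCP along -0.0985 [0.5207 0.1243 0.0611] F along 0.24 [ 1.01  0.13 -1.63] [-0.107  0.075  0.008]
9.78 TCP along -0.0987 [0.5207 0.1241 0.0611] F along -0.58 [ 0.88 -0.68 -1.41] [-0.069  0.057  0.026]
9.8833 [0.5206 0.1239 0.0611] [-0.      0.7449  0.6672  0.    ]
toolx [0.1098 0.994  0.    ]
axis tool at x=.1: y=-0.1009+-4.6328 dx, z=0.4010+18.9136 dx err 0.00369 133 x [0.078  0.0787]
axis tool at x=.1: y=-0.0015+0.0084 dx, z=-0.0081+-0.0506 dx err 0.00139 15173 x [0.0604 0.1118]
```

View pics/w5.png

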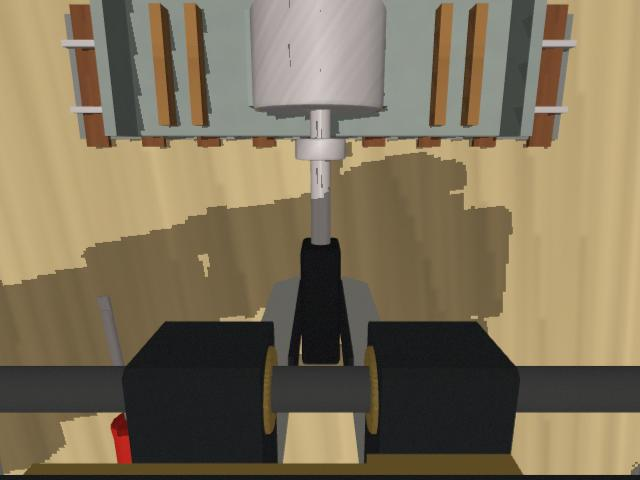

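The rod runs centrally into the bore. The ring front is at v≈139 and the coil's rear edge at v≈109, so about 11 mm remains before contact. I close in slowly and feel for it.

Call:
{"fn": "send_rows", "kwargs": {"commands": [[2,0,0,0,0,0,1],[4,0,0,0,0,0,1],[6,0,0,0,0,0,1],[8,0,0,0,0,0,1],[9,0,0,0,0,0,1]]}}

```text
time_s: 10.3
position: [0.5217, 0.1332, 0.0611]
ee_rot: [-0.0, 0.745, 0.667, 0.0]
force: [-0.4, 0.6, -1.0]
opening: 0.0162
grasp_force: 30.0
```

Call:
{"fn": "send_rows", "kwargs": {"commands": [[1,0,0,0,0,0,1],[2,0,0,0,0,0,1],[3,0,0,0,0,0,1],[4,0,0,0,0,0,1],[5,0,0,0,0,0,1]]}}

```text
time_s: 10.72
position: [0.5221, 0.1377, 0.0611]
ee_rot: [0.0, 0.745, 0.667, -0.0]
force: [-0.2, -1.5, -1.4]
opening: 0.0155
grasp_force: 30.0
```

```bash
python3 st.py
```

```text
10.72 TCP along -0.0851 [0.5221 0.1377 0.0611] F along -1.56 [-0.22 -1.55 -1.44] [-0.37   0.1   -0.042]
10.77 TCP along -0.0848 [0.5222 0.1379 0.0611] F along -1.17 [-0.66 -1.1  -1.08] [-0.293  0.049  0.003]
10.82 TCP along -0.0849 [0.5222 0.1379 0.0611] F along -0.98 [ 0.   -0.98 -0.41] [-0.222  0.105 -0.028]
```

Call:
{"fn": "send_rows", "kwargs": {"commands": [[0.5,0,0,0,0,0,1],[1,0,0,0,0,0,1],[1.5,0,0,0,0,0,1],[2,0,0,0,0,0,1],[2,0,0,0,0,0,1]]}}

```text
time_s: 11.28
position: [0.5224, 0.1399, 0.0611]
ee_rot: [-0.0, 0.745, 0.667, 0.0]
force: [0.3, -0.4, -0.8]
opening: 0.0156
grasp_force: 30.0
```

```bash
python3 st.py
```

```text
11.28 TCP along -0.0828 [0.5224 0.1399 0.0611] F along -0.41 [ 0.26 -0.44 -0.84] [-0.292  0.078  0.015]
11.33 TCP along -0.0828 [0.5224 0.1399 0.0611] F along -0.85 [ 0.18 -0.88 -1.42] [-0.334  0.074 -0.001]
11.38 TCP along -0.0828 [0.5224 0.1399 0.0611] F along -0.51 [-0.71 -0.44 -1.32] [-0.27   0.096  0.029]
```

Call:
{"fn": "send_rows", "kwargs": {"commands": [[0.5,0,0,0,0,0,1],[1,0,0,0,0,0,1],[1.5,0,0,0,0,0,1],[1.5,0,0,0,0,0,1]]}}

```text
time_s: 11.77
position: [0.5225, 0.1413, 0.0611]
ee_rot: [0.0, 0.745, 0.667, -0.0]
force: [0.0, -1.5, -1.4]
opening: 0.0157
grasp_force: 30.0
```

```bash
python3 st.py
```

```text
11.77 TCP along -0.0815 [0.5225 0.1413 0.0611] F along -1.50 [ 0.01 -1.51 -1.36] [-0.409  0.098  0.078]
11.82 TCP along -0.0815 [0.5225 0.1413 0.0611] F along -1.13 [ 0.06 -1.14 -0.54] [-0.392  0.097 -0.001]
11.87 TCP along -0.0815 [0.5225 0.1413 0.061 ] F along -1.39 [-0.89 -1.3   0.6 ] [-0.333  0.105 -0.   ]
```

Call:
{"fn": "send_rows", "kwargs": {"commands": [[0.5,0,0,0,0,0,1],[1,0,0,0,0,0,1],[1.5,0,0,0,0,0,1],[1.5,0,0,0,0,0,1]]}}

```text
time_s: 12.25
position: [0.5226, 0.142, 0.0611]
ee_rot: [0.0, 0.745, 0.667, -0.001]
force: [-0.8, -6.1, 0.3]
opening: 0.0159
grasp_force: 30.0
```

```bash
python3 st.py
```

```text
12.25 TCP along -0.0807 [0.5226 0.142  0.0611] F along -6.15 [-0.84 -6.1   0.26] [-0.999  0.175 -0.01 ]
12.3 TCP along -0.0807 [0.5226 0.142  0.061 ] F along -4.36 [-1.15 -4.26 -0.29] [-1.017  0.139 -0.024]
12.35 TCP along -0.0807 [0.5226 0.142  0.0611] F along -5.23 [-0.92 -5.16 -0.35] [-1.08   0.153 -0.029]
```

Call:
{"fn": "send_rows", "kwargs": {"commands": [[0.5,0,0,0,0,0,1],[1,0,0,0,0,0,1],[1,0,0,0,0,0,1],[1,0,0,0,0,0,1],[1,0,0,0,0,0,1]]}}

```text
time_s: 12.82
position: [0.5226, 0.1425, 0.061]
ee_rot: [0.001, 0.745, 0.667, -0.001]
force: [0.1, -6.6, -0.3]
opening: 0.0159
grasp_force: 30.0
```

```bash
python3 st.py
```

```text
12.82 TCP along -0.0802 [0.5226 0.1425 0.061 ] F along -6.51 [ 0.07 -6.56 -0.33] [-1.235  0.177 -0.05 ]
12.87 TCP along -0.0802 [0.5226 0.1425 0.061 ] F along -6.01 [-0.56 -5.99 -0.43] [-1.24   0.186  0.015]
12.92 TCP along -0.0802 [0.5226 0.1425 0.0611] F along -5.80 [-0.21 -5.81 -0.1 ] [-1.251  0.17  -0.009]
```

Call:
{"fn": "send_rows", "kwargs": {"commands": [[0.5,0,0,0,0,0,1],[1,0,0,0,0,0,1],[1,0,0,0,0,0,1],[1,0,0,0,0,0,1],[1,0,0,0,0,0,1]]}}

```text
time_s: 13.38
position: [0.5227, 0.1429, 0.0611]
ee_rot: [0.001, 0.745, 0.668, -0.001]
force: [-0.8, -7.8, 0.3]
opening: 0.0161
grasp_force: 30.0
```

```bash
python3 st.py
```

```text
13.38 TCP along -0.0798 [0.5227 0.1429 0.0611] F along -7.88 [-0.79 -7.84  0.26] [-1.508  0.249 -0.109]
13.43 TCP along -0.0798 [0.5227 0.1429 0.0611] F along -7.73 [-0.19 -7.76  1.22] [-1.465  0.209 -0.04 ]
13.48 TCP along -0.0798 [0.5227 0.1429 0.0611] F along -7.65 [ 0.64 -7.77  0.75] [-1.503  0.229 -0.051]
```

About 7.7 N along the rod, so roughly 6.5 N at the stop, held for long enough. I back off slightly and start lifting, tipping the rod up a little.

Call:
{"fn": "send_rows", "kwargs": {"commands": [[-1.5,0,0,0,0,0,1],[-3,0,0,0,0,0,1],[-4.5,0,0,0,0,0,1],[-4.5,0,0,0,0,0,1]]}}

```text
time_s: 13.87
position: [0.5227, 0.141, 0.0611]
ee_rot: [-0.0, 0.745, 0.667, 0.001]
force: [-0.0, -1.0, -1.5]
opening: 0.0157
grasp_force: 30.0
```

Call:
{"fn": "send_rows", "kwargs": {"commands": [[0,0,-0.8,0,0.01,0,1],[0,0,-1.6,0,0.02,0,1],[0,0,-3,0,0.03,0,1],[0,0,-5,0,0.04,0,1],[0,0,-7,0,0.05,0,1]]}}

```text
time_s: 14.28
position: [0.5224, 0.1403, 0.0681]
ee_rot: [-0.017, 0.745, 0.667, 0.019]
force: [-0.7, -0.3, -3.4]
opening: 0.016
grasp_force: 30.0
```

```bash
python3 st.py; python3 both.py
```

```text
14.28 TCP along -0.0824 [0.5224 0.1403 0.0681] F along -0.41 [-0.73 -0.33 -3.38] [-0.283  0.059  0.027]
14.33 TCP along -0.0827 [0.5226 0.14   0.0686] F along -0.94 [-0.06 -0.94 -1.48] [-0.307  0.135  0.046]
14.38 TCP along -0.0828 [0.5227 0.14   0.0685] F along -0.18 [ 0.   -0.18 -2.42] [-0.28   0.159  0.037]
14.4833 [0.5226 0.1401 0.0682] [-0.0166  0.7448  0.6668  0.0188]
toolx [0.1101 0.9926 0.0502]
axis tool at x=.1: y=-0.0005+-0.0112 dx, z=-0.0093+0.0517 dx err 0.00042 526 x [0.1078 0.1161]
axis tool at x=.1: y=-0.0004+0.0505 dx, z=-0.0072+-0.0817 dx err 0.00241 16169 x [0.0424 0.103 ]
```

View pics/w5.png

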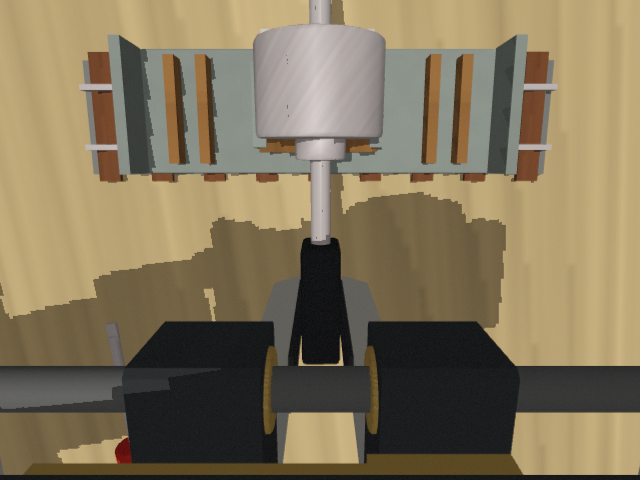

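The coil (319,82) rests against the ring (320,148) and has begun to lift. I carry on up.

Call:
{"fn": "send_rows", "kwargs": {"commands": [[0.2,0,-4,0,0.005,0,1],[0.5,0,-10,0,0.01,0,1],[1,0,-20,0,0.015,0,1],[1.5,0,-30,0,0.02,0,1],[2,0,-40,0,0.02,0,1]]}}

```text
time_s: 14.9
position: [0.5228, 0.1402, 0.1096]
ee_rot: [-0.023, 0.745, 0.667, 0.027]
force: [0.5, -0.4, -2.0]
opening: 0.0155
grasp_force: 30.0
```

Call:
{"fn": "send_rows", "kwargs": {"commands": [[0.6,0,-10,0,0,0,1],[1.2,0,-20,0,0,0,1],[1.8,0,-25,0,0,0,1],[1.8,0,-25,0,0,0,1],[1.8,0,-25,0,0,0,1]]}}

```text
time_s: 15.32
position: [0.5225, 0.1404, 0.1335]
ee_rot: [-0.023, 0.744, 0.667, 0.026]
force: [-0.0, 0.2, -3.0]
opening: 0.0156
grasp_force: 30.0
```

```bash
python3 st.py; cat > tilt.py <<'E'
from fit import *
p,d=snap('wrist')
s=telemetry.read_state();P=np.array(s['position']);R=quat(s['ee_rot']);print('toolx',R.apply([1,0,0]).round(4))
W=cloud('wrist');w=W.reshape(-1,3);w=w[np.isfinite(w[:,0])];t=R.inv().apply(w-P)
m=(np.abs(t[:,1])<.007)&(np.abs(t[:,2]+.009)<.02)
# shaft top ridge between handle and ring, handle top
for lo,hi,n in((-.015,.018,'handle'),(.032,.054,'shaft'),(.066,.095,'coil')):
    zz=(.02 if n!='coil' else .06)
    q=t[(t[:,0]>lo)&(t[:,0]<hi)&(np.abs(t[:,1]+.0008)<.002)&(np.abs(t[:,2]+.009)<zz)]
    if len(q)>20: c=np.polyfit(q[:,0],q[:,2],1);print(n,len(q),'slope dz/dx %.4f, z(mid) %.4f'%(c[0],np.polyval(c,(lo+hi)/2)))
c=t[(np.abs(t[:,1])<.024)&(t[:,0]>.05)&(t[:,0]<.125)&(t[:,2]<-.012)&(t[:,2]>-.05)];print('coil x',np.percentile(c[:,0],[.5,99.5]).round(4),'y',np.percentile(c[:,1],[.5,99.5]).round(4))
E
python3 tilt.py
```

```text
15.32 TCP along -0.0823 [0.5225 0.1404 0.1335] F along 0.23 [-0.    0.23 -3.03] [-0.298  0.157 -0.041]
15.37 TCP along -0.0824 [0.5221 0.1404 0.133 ] F along 0.06 [-0.07  0.06 -2.83] [-0.33   0.132  0.038]
15.42 TCP along -0.0825 [0.5219 0.1403 0.1327] F along -0.26 [ 0.59 -0.33 -3.83] [-0.322  0.09  -0.015]
toolx [0.1095 0.9915 0.0697]
handle 766 slope dz/dx 0.0086, z(mid) -0.0211
shaft 556 slope dz/dx 0.0067, z(mid) -0.0127
coil 1088 slope dz/dx -0.1418, z(mid) -0.0306
coil x [0.0524 0.1131] y [-0.0234  0.0226]
```

The coil hangs on the rod, clear of the wagon, with negligible droop in the grip. I plan a smooth carry to a point above the rack.

```bash
cat >> h.py <<'E'
def Rt(yaw,pitch):
    x=np.array([np.cos(yaw),np.sin(yaw),0]);z=np.array([0,0,-1.]);y=np.cross(z,x)
    return Ro.from_matrix(np.c_[x,y,z])*Ro.from_rotvec([0,pitch,0])
def rows(p,R1,steps,p0=None,R0=None):
    """cumulative progress per row -> groups of 5 rows, each relative to call start"""
    s=telemetry.read_state();p0=np.array(s['position']) if p0 is None else p0;R0=quat(s['ee_rot']) if R0 is None else R0
    f=np.cumsum(steps)/np.sum(steps);rv=(R0.inv()*R1).as_rotvec();p=np.array(p)
    a=0
    for i in range(0,len(f),5):
        Ra=R0*Ro.from_rotvec(rv*a)
        for b in f[i:i+5]:
            print((Ra.inv().apply((p-p0)*(b-a))*1000).round(1).tolist(),(rv*(b-a)).round(4).tolist())
        print('--');a=f[min(i+4,len(f)-1)]
E
python3 - <<'E'
from h import *
s=telemetry.read_state();print(s['position'])
rows([.5617,-.3708,.158],Rt(np.radians(93.27),.07),[2,4,6,8,10,12,14,16,18,20]+[20]*15+[20,18,16,14,12,10,8,6,4,2],R0=Rt(np.radians(83.7),.07))
E
```

```text
[0.52188879 0.14030546 0.13248965]
[-1.9, 0.4, -0.2] [0.0, 0.0, -0.0006]
[-5.8, 1.1, -0.7] [0.0001, 0.0, -0.0019]
[-11.6, 2.2, -1.4] [0.0003, 0.0, -0.0038]
[-19.3, 3.7, -2.3] [0.0004, 0.0, -0.0064]
[-28.9, 5.5, -3.5] [0.0007, 0.0, -0.0096]
--
[-11.6, 2.1, -1.4] [0.0003, 0.0, -0.0038]
[-25.1, 4.5, -3.0] [0.0006, 0.0, -0.0083]
[-40.5, 7.3, -4.9] [0.0009, 0.0, -0.0135]
[-57.9, 10.5, -7.0] [0.0013, 0.0, -0.0192]
[-77.2, 14.0, -9.3] [0.0018, 0.0, -0.0256]
--
[-19.4, 3.0, -2.3] [0.0004, 0.0, -0.0064]
[-38.7, 6.0, -4.7] [0.0009, 0.0, -0.0128]
[-58.1, 9.0, -7.0] [0.0013, 0.0, -0.0192]
[-77.5, 12.0, -9.4] [0.0018, 0.0, -0.0256]
[-96.9, 15.0, -11.7] [0.0022, 0.0, -0.032]
--
[-19.5, 2.4, -2.3] [0.0004, 0.0, -0.0064]
[-38.9, 4.7, -4.7] [0.0009, 0.0, -0.0128]
[-58.4, 7.1, -7.0] [0.0013, 0.0, -0.0192]
[-77.8, 9.5, -9.4] [0.0018, 0.0, -0.0256]
[-97.3, 11.8, -11.7] [0.0022, 0.0, -0.032]
--
[-19.5, 1.7, -2.4] [0.0004, 0.0, -0.0064]
[-39.0, 3.5, -4.7] [0.0009, 0.0, -0.0128]
[-58.6, 5.2, -7.1] [0.0013, 0.0, -0.0192]
[-78.1, 6.9, -9.4] [0.0018, 0.0, -0.0256]
[-97.6, 8.7, -11.8] [0.0022, 0.0, -0.032]
--
[-19.6, 1.1, -2.4] [0.0004, 0.0, -0.0064]
[-37.2, 2.1, -4.5] [0.0009, 0.0, -0.0122]
[-52.8, 3.0, -6.4] [0.0012, 0.0, -0.0173]
[-66.5, 3.8, -8.0] [0.0015, 0.0, -0.0218]
[-78.3, 4.4, -9.4] [0.0018, 0.0, -0.0256]
--
[-9.8, 0.3, -1.2] [0.0002, 0.0, -0.0032]
[-17.6, 0.5, -2.1] [0.0004, 0.0, -0.0058]
[-23.5, 0.7, -2.8] [0.0005, 0.0, -0.0077]
[-27.4, 0.8, -3.3] [0.0006, 0.0, -0.009]
[-29.4, 0.9, -3.5] [0.0007, 0.0, -0.0096]
--
```

Call:
{"fn": "send_rows", "kwargs": {"commands": [[-2,0.4,-0.2,0,0,-0.0006,1],[-6,1.1,-0.7,0,0,-0.002,1],[-11.6,2.2,-1.4,0,0,-0.004,1],[-19.3,3.7,-2.3,0.0004,0,-0.0064,1],[-28.9,5.5,-3.5,0.0007,0,-0.0096,1]]}}

```text
time_s: 15.93
position: [0.5247, 0.1101, 0.1346]
ee_rot: [-0.024, 0.741, 0.671, 0.026]
force: [0.3, 0.1, -3.0]
opening: 0.0158
grasp_force: 30.0
```

Call:
{"fn": "send_rows", "kwargs": {"commands": [[-11.6,2.1,-1.4,0.0003,0,-0.0038,1],[-25.1,4.5,-3,0.0006,0,-0.0083,1],[-40.5,7.3,-4.9,0.0009,0,-0.0135,1],[-57.9,10.5,-7,0.0013,0,-0.0192,1],[-77.2,14,-9.3,0.0018,0,-0.0256,1]]}}

```text
time_s: 16.35
position: [0.5309, 0.0307, 0.1387]
ee_rot: [-0.024, 0.732, 0.68, 0.026]
force: [-0.3, -1.0, -2.3]
opening: 0.0156
grasp_force: 30.0
```

Call:
{"fn": "send_rows", "kwargs": {"commands": [[-19.4,3,-2.3,0.0004,0,-0.0064,1],[-38.7,6,-4.7,0.0009,0,-0.0128,1],[-58.1,9,-7,0.0013,0,-0.0192,1],[-77.5,12,-9.4,0.0018,0,-0.0256,1],[-96.9,15,-11.7,0.0022,0,-0.032,1]]}}

```text
time_s: 16.77
position: [0.5385, -0.0683, 0.1436]
ee_rot: [-0.024, 0.722, 0.691, 0.025]
force: [-0.1, 0.5, -2.8]
opening: 0.0157
grasp_force: 30.0
```

Call:
{"fn": "send_rows", "kwargs": {"commands": [[-19.5,2.4,-2.3,0.0004,0,-0.0064,1],[-38.9,4.7,-4.7,0.0009,0,-0.0128,1],[-58.4,7.1,-7,0.0013,0,-0.0192,1],[-77.8,9.5,-9.4,0.0018,0,-0.0256,1],[-97.3,11.8,-11.7,0.0022,0,-0.032,1]]}}

```text
time_s: 17.18
position: [0.546, -0.1666, 0.1484]
ee_rot: [-0.024, 0.711, 0.703, 0.025]
force: [0.1, 0.3, -2.5]
opening: 0.0164
grasp_force: 30.0
```

Call:
{"fn": "send_rows", "kwargs": {"commands": [[-19.5,1.7,-2.4,0.0004,0,-0.0064,1],[-39,3.5,-4.7,0.0009,0,-0.0128,1],[-58.6,5.2,-7.1,0.0013,0,-0.0192,1],[-78.1,6.9,-9.4,0.0018,0,-0.0256,1],[-97.6,8.7,-11.8,0.0022,0,-0.032,1]]}}

```text
time_s: 17.6
position: [0.5534, -0.2649, 0.1533]
ee_rot: [-0.025, 0.699, 0.714, 0.025]
force: [-0.1, 0.6, -2.6]
opening: 0.0157
grasp_force: 30.0
```

Call:
{"fn": "send_rows", "kwargs": {"commands": [[-19.6,1.1,-2.4,0.0004,0,-0.0064,1],[-37.2,2.1,-4.5,0.0009,0,-0.0122,1],[-52.8,3,-6.4,0.0012,0,-0.0173,1],[-66.5,3.8,-8,0.0015,0,-0.0218,1],[-78.3,4.4,-9.4,0.0018,0,-0.0256,1]]}}

```text
time_s: 18.02
position: [0.5597, -0.3432, 0.157]
ee_rot: [-0.025, 0.69, 0.723, 0.024]
force: [0.0, 0.6, -2.8]
opening: 0.0158
grasp_force: 30.0
```

Call:
{"fn": "send_rows", "kwargs": {"commands": [[-9.8,0.3,-1.2,0.0002,0,-0.0032,1],[-17.6,0.5,-2.1,0.0004,0,-0.0058,1],[-23.5,0.7,-2.8,0.0005,0,-0.0077,1],[-27.4,0.8,-3.3,0.0006,0,-0.009,1],[-29.4,0.9,-3.5,0.0007,0,-0.0096,1]]}}

```text
time_s: 18.43
position: [0.5623, -0.371, 0.1585]
ee_rot: [-0.025, 0.686, 0.727, 0.024]
force: [0.8, 0.3, -2.6]
opening: 0.016
grasp_force: 30.0
```

Call:
{"fn": "send_rows", "kwargs": {"commands": [[0,0,0,0,0,0,1],[0,0,0,0,0,0,1],[0,0,0,0,0,0,1]]}}

```text
time_s: 18.68
position: [0.5622, -0.3702, 0.1586]
ee_rot: [-0.026, 0.686, 0.727, 0.024]
force: [0.2, 0.5, -3.2]
opening: 0.0155
grasp_force: 30.0
```

```bash
python3 tilt.py; python3 - <<'E'
from h import *
s=telemetry.read_state();print(s['time_s'],s['position'],s['force'],s['opening'])
p=load('wrist')['p'];cv2.imwrite('pics/w6.png',p)
go([.5617,-.3708,.158],0,Rt=Rt(np.radians(93.27),.07))
E
```

```text
toolx [-0.0571  0.9959  0.0703]
handle 766 slope dz/dx 0.0067, z(mid) -0.0210
shaft 548 slope dz/dx 0.0054, z(mid) -0.0127
coil 1076 slope dz/dx -0.1327, z(mid) -0.0305
coil x [0.053  0.1132] y [-0.0236  0.0225]
18.7333 [ 0.56223213 -0.37024703  0.15861849] [ 0.38838373 -0.51998038 -2.39244289] 0.015467709070172538
[-0.6, -0.6, 0.6] [0.0, -0.0004, 0.0002]
```

View pics/w6.png

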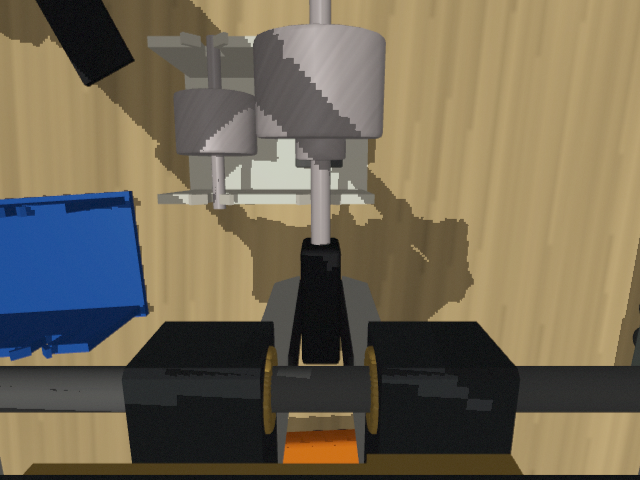

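The coil still sits against the ring, over the rack. The near cheek spans (158..374, 198), which I use to check lateral alignment in the same picture.

```bash
python3 - <<'E'
from h import *
s=telemetry.read_state();P=np.array(s['position']);R=quat(s['ee_rot'])
W=cloud('wrist')
w=W[180:215,150:385].reshape(-1,3);w=w[(w[:,2]>.078)&(w[:,2]<.096)&(w[:,1]<-.32)]
ends=np.percentile(w[:,0],[.3,99.7]);c=w.mean(0);print(len(w),ends.round(4),c.round(4))
lip=w[w[:,2]>.089];print('lips',np.histogram(lip[:,0],np.arange(.45,.61,.004)))
e=np.array([w[np.argsort(w[:,0])[:15]].mean(0),w[np.argsort(w[:,0])[-15:]].mean(0)]);print(e.round(4),np.linalg.norm(e[1]-e[0]))
m=(e[0]+e[1])/2;u=(e[1]-e[0])/np.linalg.norm(e[1]-e[0]);sl=m+u*.032
print('slot near (world)',sl.round(4),'tool',R.inv().apply(sl-P).round(4))
t=R.inv().apply(np.nan_to_num(W.reshape(-1,3),nan=9)-P)
q=t[(t[:,0]>.032)&(t[:,0]<.054)&(np.abs(t[:,1])<.006)&(np.abs(t[:,2]+.009)<.01)];print('shaft y',(q[:,1].min()+q[:,1].max())/2, q[:,1].mean(),len(q))
E
```

```text
1904 [0.4605 0.5918] [ 0.5246 -0.3343  0.0864]
lips (array([ 0,  0,  0,  0,  0,  0,  0, 14, 74, 10,  0,  0,  5, 53, 33,  0,  0,
        0,  0,  0,  0,  0,  0, 22, 66,  6,  0,  0,  3, 66, 20,  0,  0,  0,
        0,  0,  0,  0,  0]), array([0.45 , 0.454, 0.458, 0.462, 0.466, 0.47 , 0.474, 0.478, 0.482,
       0.486, 0.49 , 0.494, 0.498, 0.502, 0.506, 0.51 , 0.514, 0.518,
       0.522, 0.526, 0.53 , 0.534, 0.538, 0.542, 0.546, 0.55 , 0.554,
       0.558, 0.562, 0.566, 0.57 , 0.574, 0.578, 0.582, 0.586, 0.59 ,
       0.594, 0.598, 0.602, 0.606]))
[[ 0.4606 -0.3376  0.0847]
 [ 0.5917 -0.3309  0.0848]] 0.13130828793187793
slot near (world) [ 0.5581 -0.3326  0.0848] tool [ 0.0325 -0.002   0.0763]
shaft y -0.0007256866783223043 -0.0007529675665961914 1089
```

Call:
{"fn": "send_rows", "kwargs": {"commands": [[-0.6,-0.5,8,0,0,0,1],[-1.3,-1.1,18,0,-0.01,0,1],[-2.1,-1.1,30,0,-0.02,0,1],[-2.9,-1.1,42,0,-0.03,0,1],[-3.6,-1.1,52,0,-0.04,0,1]]}}

```text
time_s: 19.15
position: [0.5606, -0.3702, 0.105]
ee_rot: [-0.011, 0.687, 0.727, 0.01]
force: [-0.4, -0.7, -3.4]
opening: 0.0156
grasp_force: 30.0
```

Call:
{"fn": "send_rows", "kwargs": {"commands": [[-0.2,0,7,0,-0.005,0,1],[-0.4,0,14,0,-0.01,0,1],[-0.5,0,18,0,-0.012,0,1],[-0.5,0,18,0,-0.012,0,1],[-0.5,0,18,0,-0.012,0,1]]}}

```text
time_s: 19.57
position: [0.5613, -0.3709, 0.0885]
ee_rot: [-0.006, 0.687, 0.727, 0.006]
force: [0.5, 0.2, -1.9]
opening: 0.0157
grasp_force: 30.0
```

```bash
python3 tilt.py; python3 - <<'E'
from h import *
s=telemetry.read_state();print(s['time_s'],s['position'],s['force'],s['ft_torque'])
p=load('wrist')['p'];cv2.imwrite('pics/w7.png',p[0:300,120:520])
W=cloud('wrist');P=np.array(s['position']);R=quat(s['ee_rot'])
w=W[120:240,100:450].reshape(-1,3);lip=w[(w[:,2]>.088)&(w[:,2]<.096)&(w[:,1]<-.325)&(w[:,1]>-.345)]
t=R.inv().apply(lip-P);print('lips tool y',np.histogram(t[:,1],np.arange(-.02,.02,.002))[0])
E
```

```text
toolx [-0.0568  0.9982  0.0175]
handle 769 slope dz/dx 0.0005, z(mid) -0.0207
shaft 549 slope dz/dx 0.0101, z(mid) -0.0123
coil 1092 slope dz/dx -0.1589, z(mid) -0.0300
coil x [0.0536 0.1115] y [-0.0236  0.0223]
19.6167 [ 0.56145502 -0.3711327   0.08881813] [ 0.72488302  1.07823204 -2.71300266] [-0.1812231   0.08145716  0.00504682]
lips tool y [ 0  0 16 75 73 57  5  0  0  0  0  0 20 68 76 60 13  0  0]
```

View pics/w7.png

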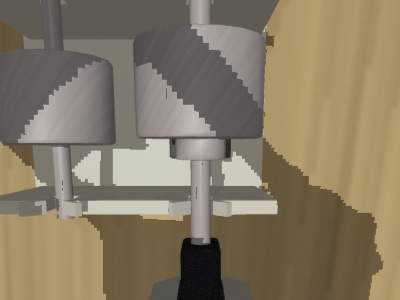

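Both lips straddle the shaft, (180,208) and (222,208) in the crop, and it is centred to 0.5 mm. I have now viewed more pictures than the 10 allowed, so I work by numbers from here. Lowering in.

Call:
{"fn": "send_rows", "kwargs": {"commands": [[0,-0.5,5,0,0,0,1],[-0.2,-0.5,10,0,0,0,1],[-0.3,-0.5,15,0,0,0,1],[-0.4,-0.5,20,0,0,0,1],[-0.4,-0.5,23,0,0,0,1]]}}

```text
time_s: 20.03
position: [0.5601, -0.3706, 0.0643]
ee_rot: [-0.007, 0.687, 0.727, 0.006]
force: [-0.1, 0.4, -3.3]
opening: 0.0156
grasp_force: 30.0
```

Call:
{"fn": "send_rows", "kwargs": {"commands": [[0,0,1,0,0,0,1],[0,0,2,0,0,0,1],[0,0,2,0,0,0,1]]}}

```text
time_s: 20.28
position: [0.5605, -0.3707, 0.0631]
ee_rot: [-0.007, 0.687, 0.727, 0.006]
force: [-0.1, 0.1, -3.0]
opening: 0.0161
grasp_force: 30.0
```

```bash
python3 st.py; python3 tilt.py
```

```text
20.28 TCP along -0.5862 [ 0.5605 -0.3707  0.0631] F along 0.08 [-0.08  0.09 -2.98] [-0.293  0.108 -0.008]
20.33 TCP along -0.5863 [ 0.5607 -0.3709  0.0634] F along -0.22 [-0.23 -0.19 -3.43] [-0.237  0.031  0.02 ]
20.38 TCP along -0.5864 [ 0.5607 -0.3709  0.0635] F along 0.22 [-0.7   0.3  -1.81] [-0.273  0.047 -0.019]
toolx [-0.0568  0.9982  0.0178]
handle 767 slope dz/dx 0.0049, z(mid) -0.0210
shaft 545 slope dz/dx 0.0082, z(mid) -0.0126
coil 1078 slope dz/dx -0.1244, z(mid) -0.0305
coil x [0.0533 0.1124] y [-0.0236  0.0224]
```

Call:
{"fn": "send_rows", "kwargs": {"commands": [[0,0,0.6,0,0,0,1],[0,0,1.2,0,0,0,1],[0,0,1.8,0,0,0,1],[0,0,2.4,0,0,0,1],[0,0,2.4,0,0,0,1]]}}

```text
time_s: 20.9
position: [0.5605, -0.3707, 0.0608]
ee_rot: [-0.007, 0.687, 0.727, 0.006]
force: [0.2, 0.2, -2.8]
opening: 0.015
grasp_force: 30.0
```

```bash
python3 st.py
```

```text
20.9 TCP along -0.5862 [ 0.5605 -0.3707  0.0608] F along 0.27 [ 0.2   0.25 -2.76] [-0.231  0.063  0.011]
20.95 TCP along -0.5862 [ 0.5605 -0.3707  0.0609] F along 0.54 [-0.64  0.61 -2.97] [-0.242 -0.024 -0.02 ]
21.0 TCP along -0.5862 [ 0.5606 -0.3707  0.0609] F along 1.23 [-0.09  1.24 -2.23] [-0.247  0.039  0.031]
```

Still not touching, so down further in small steps.

Call:
{"fn": "send_rows", "kwargs": {"commands": [[0,0,0.5,0,0,0,1],[0,0,1,0,0,0,1],[0,0,1.5,0,0,0,1],[0,0,1.5,0,0,0,1]]}}

```text
time_s: 21.38
position: [0.5608, -0.3709, 0.0601]
ee_rot: [-0.006, 0.687, 0.727, 0.006]
force: [0.3, -0.2, 0.7]
opening: 0.0158
grasp_force: 30.0
```

```bash
python3 st.py
```

```text
21.38 TCP along -0.5863 [ 0.5608 -0.3709  0.0601] F along -0.17 [ 0.3  -0.2   0.65] [-0.053  0.205 -0.005]
21.43 TCP along -0.5864 [ 0.5607 -0.3709  0.0601] F along 0.31 [-1.2   0.45  1.48] [-0.01   0.181 -0.007]
21.48 TCP along -0.5863 [ 0.5608 -0.3709  0.0601] F along 0.32 [-0.54  0.38  2.43] [-0.051  0.144  0.032]
```

The near cheek now carries the rod. I level it slightly, then let go.

Call:
{"fn": "send_rows", "kwargs": {"commands": [[0,0,0,0,-0.006,0,1],[0,0,-0.3,0,-0.012,0,1],[0,0,-0.3,0,-0.012,0,1]]}}

```text
time_s: 21.78
position: [0.5608, -0.371, 0.0605]
ee_rot: [-0.001, 0.687, 0.727, 0.002]
force: [-1.6, -0.3, 2.7]
opening: 0.0158
grasp_force: 30.0
```

```bash
python3 st.py; python3 tilt.py
```

```text
21.78 TCP along -0.5865 [ 0.5608 -0.371   0.0605] F along -0.53 [-1.62 -0.35  2.72] [-0.008  0.261  0.045]
21.83 TCP along -0.5865 [ 0.5609 -0.371   0.0604] F along -0.94 [-0.75 -0.87  4.21] [0.008 0.234 0.036]
21.88 TCP along -0.5865 [ 0.5609 -0.371   0.0604] F along 0.42 [-0.42  0.47  4.29] [-0.023  0.272  0.007]
toolx [-0.0569  0.9984  0.0053]
handle 766 slope dz/dx -0.0008, z(mid) -0.0210
shaft 546 slope dz/dx -0.0007, z(mid) -0.0129
coil 1085 slope dz/dx -0.1285, z(mid) -0.0310
coil x [0.0522 0.1139] y [-0.0236  0.0223]
```

Call:
{"fn": "send_rows", "kwargs": {"commands": [[0,0,0,0,0,0,0.9],[0,0,0,0,0,0,0.7],[0,0,0,0,0,0,0.5],[0,0,0,0,0,0,0.5],[0,0,0,0,0,0,0.5]]}}

```text
time_s: 22.4
position: [0.5604, -0.3705, 0.0591]
ee_rot: [-0.003, 0.687, 0.727, 0.002]
force: [0.3, -0.7, -0.2]
opening: 0.039
grasp_force: 0.0
```

Call:
{"fn": "send_rows", "kwargs": {"commands": [[0,0,0,0,0,0,0.5],[0,0,-8,0,0,0,0.5],[0,0,-25,0,0,0,0.5],[0,0,-45,0,0,0,0.5],[0,0,-60,0,0,0,0.5]]}}

```text
time_s: 22.82
position: [0.5611, -0.3714, 0.1216]
ee_rot: [-0.001, 0.687, 0.727, 0.002]
force: [0.1, -0.3, -0.1]
opening: 0.0465
grasp_force: 0.0
```

Call:
{"fn": "send_rows", "kwargs": {"commands": [[0,0,-30,0,0,0,0.5],[0,0,-60,0,0,0,0.5],[0,0,-90,0,0,0,0.5],[0,0,-90,0,0,0,0.5],[0,0,-90,0,0,0,0.5]]}}

```text
time_s: 23.23
position: [0.5616, -0.3724, 0.2127]
ee_rot: [0.001, 0.687, 0.727, 0.002]
force: [-0.6, 0.6, -0.7]
opening: 0.0467
grasp_force: 0.0
```

```bash
cat > fin.py <<'E'
from fit import *
snap('wrist');s=telemetry.read_state();print(s['time_s'],s['position'].round(4),s['opening'],s['force'].round(1))
W=cloud('wrist');w=W.reshape(-1,3);w=w[np.isfinite(w[:,0])]
C=np.array([.5236,-.2897]);a=np.radians(93.27);ex=np.array([np.cos(a),np.sin(a)]);ey=np.array([-ex[1],ex[0]])
r=np.c_[(w[:,:2]-C)@ex,(w[:,:2]-C)@ey,w[:,2]]
def show(n,m):
    q=r[m]
    if len(q): print(n,len(q),'x',np.percentile(q[:,0],[1,99]).round(4),'y',np.percentile(q[:,1],[1,99]).round(4),'ztop',np.percentile(q[:,2],[2,50,98]).round(4))
near=np.abs(r[:,1]+.032)<.03
show('handle',(r[:,0]<-.05)&(r[:,0]>-.13)&(np.abs(r[:,1]+.032)<.015)&(r[:,2]>.05)&(r[:,2]<.1))
show('shaft near',(r[:,0]<-.03)&(r[:,0]>-.039)&(np.abs(r[:,1]+.032)<.012)&(r[:,2]>.055)&(r[:,2]<.085))
show('coil',near&(np.abs(r[:,0]-.003)<.03)&(r[:,2]>.084)&(r[:,2]<.11))
show('tip',(r[:,0]>.049)&(r[:,0]<.085)&(np.abs(r[:,1]+.032)<.012)&(r[:,2]>.05)&(r[:,2]<.082))
show('spare',(np.abs(r[:,1]-.032)<.03)&(np.abs(r[:,0])<.035)&(r[:,2]>.084)&(r[:,2]<.11))
E
python3 fin.py
```

```text
23.2833 [ 0.5607 -0.3717  0.2105] 0.046831695212907885 [ 0.2 -0.9 -0.6]
handle 1523 x [-0.1069 -0.0515] y [-0.0396 -0.0238] ztop [0.072  0.0816 0.0832]
shaft near 126 x [-0.0389 -0.03  ] y [-0.0351 -0.0283] ztop [0.0714 0.0732 0.0748]
coil 2875 x [-0.0158  0.0195] y [-0.0494 -0.0128] ztop [0.0845 0.0907 0.0934]
tip 237 x [0.0492 0.0632] y [-0.035  -0.0273] ztop [0.0699 0.073  0.075 ]
spare 3131 x [-0.0178  0.0173] y [0.0121 0.0516] ztop [0.0847 0.0925 0.0955]
```

Rod, handle and coil all lie in the slot pair within about 1 mm of the slot centre: handle centre at −82 mm, coil at +2 mm, axis about 70 mm high. The spare is unmoved and the gripper is clear, so I hand in.

```bash
python3 -c "
from rig import order
print(order.hand_in())"
```

```text
the job is handed in; nothing more can be done
None
```

The job is handed in: the coil was pressed against the sprung stop at about 6–7 N, lifted and laid in the empty slots, and the rod let go, all measuring in place; no verdict came back, I took the rack's +x side as the wagon's (its ends look alike), and I viewed 12 pictures, over the limit of 10.

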